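Prop the picture panel on its wedged stand

TASK

First take the loose door wedge off the turntable and lay it on its side beside the one on the display stand, head to tail and snug, so that the two fill a neat rectangle behind the stand's lip. Then take the framed picture panel out of the rack and gently lean it on the stand: lower edge on the base board close behind the wedges, back resting on the rail, blank white front facing over the lip, square to the stand and centred along it. Leave everything else where it stands.

Things in the scene. Friction and masses are not known exactly. Their poses are not given: they have to be found in the camera images.
- stand: Fixed dark wooden stand (mm). Origin under it on the glass, x to its front (away from the robot), z up. Base board x -60 to 72, y -70 to 70, top at z 10, open ends. Front lip along y: inner face x 62, top z 22. Round leaning rail along y: axis x -25, z 85, 12 thick, 140 long, on two posts (x -40 to -26, y +-55). The panel's foot goes between rail and wedges.
- packed_center (a point): Centre (23 mm above underside) of the loose wooden door wedge lying on its side on the stand, flat face on the lip, head to the stand's +y. 64 long (x), 46 high (z); from above a right trapezoid: flat face at y -15; slanting face from y 15 at the 30 thick head (x 32) to y -7 at the 8 thick tip (x -32). End faces parallel, square to the flat face.
- wedge_center (a point): Centre (half-way up) of the other door wedge: same shape, size and axes, 40 g, on its side on the turntable. Its parallel end faces (64 mm apart) can be gripped. Packed, its head is at the stand's -y end and the slanting faces meet: the two fill 64 x 38 mm, and this centre is at x 0, y 8 mm in the other wedge's axes.
- panel_center (a point): Centre (half-way up) of the framed picture panel: a slab 12 thick (x), 110 wide (y), 140 mm high (z), about 220 g, with a light wooden frame and a blank white sheet on its front, which faces +x. It stands upright in one of the rack's three slots; it is the tallest thing in the rack.
- panel_foot (a point): Middle of the panel's lower edge (underside), 70 mm below its centre; same axes.
- rack: White plastic rack, fixed, footprint 180 (x) by 115 mm (y). Origin under its centre. Its base is 12 mm thick and carries three slots across it, at x = -60, 0 and 60, each 17 mm wide between two thin walls that reach to z = 50 mm.
- turntable: White plastic turntable, 300 mm across, top 28 mm above the glass; origin on the glass under its centre. The platter turns stiffly (about 0.3 N m).
- teether: Bystander, leave alone: lavender silicone teething ring lying flat on the turntable, 68 mm across, 12 mm high. Origin at its underside.
- rattle: Bystander, leave alone: wooden bead rattle lying on the turntable, a 75 mm rod with three beads, about 95 mm long and 32 mm high, along its x. Origin at its underside.
- snack_cup: Bystander, leave alone: clear plastic snack cup with a grey twist cap on the turntable, 58 mm across, 67 mm high. Origin at its underside.
- tin: Bystander, leave alone: tiny round aluminium tin on the turntable, 44 mm across, 28 mm high. Origin at its underside.
- book_a: Bystander, leave alone: small board book standing in a rack slot, 14 thick (x), 88 wide (y), 92 mm high. Origin at its underside.
- book_b: Bystander, leave alone: another board book of the same size in another slot. Origin at its underside.
- cream_jar: Bystander, leave alone: round white jar on the glass, 48 mm across, 55 mm high. Origin at its underside.
- tumbler: Bystander, leave alone: open grey plastic cup on the glass beyond the stand, 60 mm across, 85 mm high. Origin at its underside.
- panel: The same panel; origin at the middle of its lower edge.
There are look-alikes about, which are no part of the job. What is shaped like the panel but blue or purple is not meant.

How it is judged:
By the outcome, as a careful person would: the job done as asked, in the order asked, and still so for the second after the job is handed in, with the robot touching nothing.
It also fails if it takes over 48 s, if anything falls off the work surface, if the arm or the gripper's body presses on something with over 40 N, if the wrist force passes 120 N, or if a joint passes its speed limit or range.

ROBOT

A 6-joint arm with a two-finger parallel gripper is mounted at the origin on the work surface. World frame = base frame: x ahead of the robot, y to its left, z up, the work surface at z = 0. Lengths are in mm, angles in rad, forces in N, time in s.
With the tool pointing down it reaches from about 325 to 900 mm from the base axis. Payload 6.1 kg.
Tool frame: the origin (TCP) lies midway between the tips of the shut fingers; the grasp point (between the pads) lies 19 mm behind it; z points along the fingers, x is the direction in which the jaws open and shut, and the axes are right-handed (so a half turn about z gives the same grasp; the last joint's range is limited). The gripper opens to 87 mm and grips with 3 to 60 N. Pads are 19 mm wide; open, the fingers measure 117 mm over their backs; the gripper's body (75 mm by 190 mm) begins 51 mm behind the grasp point.
Start: joints at [-1.4, 0.22, 1.526, -0, 1.395, -0.126], TCP at [182.781, -597.668, 222.538] pointing down, gripper open.
Joint ranges: [-2.98, 2.98], [-0.91, 2.08], [0.09, 2.57], [-1.24, 4.39], [0.2, 2.65], [-2.68, 2.68]. Speed limits (rad/s): [2.57, 2.57, 3.01, 3.14, 3.14, 3.14].

INTERFACE

Orientations are given as [roll, pitch, yaw] about the fixed x, y, z axes, in that order (R = Rz(yaw) Ry(pitch) Rx(roll)).
In Python, from station import manip gives the robot as it stands. Calls block until the motion is done:
- manip.goto(position, orientation): joint-space move of the TCP to a pose.
- manip.move_linear(position, attitude=None, v=150, max_force=None): straight line of the TCP; attitude=None keeps the orientation; v is the mean speed in mm/s. With max_force (N) it stops when the force on the tool has changed by that much, and returns True; else False.
- manip.move_j(angles): joint-space move.
- manip.command_gripper(opening, newtons=None): opening from 0.0 (shut) to 1.0 (fully open); newtons is the grip in N (None keeps the last); returns when the fingers have stopped.
- manip.hold(seconds).
- manip.ik(position, orientation): joint angles nearest the present ones, or None.
- manip.get_obs(): the state.
- manip.read_camera(name): name is "side" or "top"; returns a dict with "color" (420x560x3 uint8, red, green, blue), "K" (3x3 intrinsics, pixels), "k1" (the pictures are not rectified: a ray, as slopes to the right and down, at radius r is drawn at 1 + k1 r^2 times it, then the intrinsics apply), "R" (3x3) and "t" (3): a world point X has camera coordinates R X + t. Camera axes: x right, y down, z forward; pixel columns grow to the right and rows downward; lengths in mm; the calibration is good to about 2 mm. A picture is of the moment at which its call begins. There is no depth.
A pose or a line that the arm cannot do raises manip.Unreachable and nothing moves.
- manip.sign_off(): hands the job in, once; it reports no verdict.
The state is a dict: "t": time; "joint_positions": joint angles; "dq": joint speeds; "effort": joint torques, N m; "tool_pos": TCP position; "ee_rot": TCP orientation; "wrist_force": force on the tool from outside, world axes, zero at the start; "wrist_torque": the same for the moment, N m; "gripper_width": opening from 0.0 (shut) to 1.0 (fully open).
Only numpy, scipy, OpenCV 4.12 (cv2) and the standard library are available. Lean on these libraries where they do the work, as an engineer would, in place of code of your own. Each camera call takes 0.05 s, during which the arm holds its last target.

## Working session

There is one attempt and no reset: what is moved stays moved. The work goes in short steps, each a Python script; the robot and the scene stay as the last script left them, time stands still between calls to the robot, and variables do not carry over. Pictures are saved under pics/ and viewed, and the job is handed in when it is done.

```bash
ls; mkdir -p pics
python3 - <<'E'
from station import manip
import cv2,numpy as np
for n in("side","top"):
    d=manip.read_camera(n); cv2.imwrite(f"pics/{n}0.png",cv2.resize(d["color"][:,:,::-1],(784,588),interpolation=cv2.INTER_CUBIC))
    np.savez(f"{n}0.npz",**d); print(n,d["K"].tolist(),d["k1"],np.round(d["R"],4).tolist(),d["t"])
print(manip.get_obs())
E
```

```text
pics
side [[394.1714066164805, 0.0, 280.1250581256047], [0.0, 394.1714066164805, 205.41884699263318], [0.0, 0.0, 1.0]] 0.006243709809371993 [[-0.9353, -0.3539, 0.0046], [-0.2787, 0.7283, -0.626], [0.2182, -0.5868, -0.7798]] [ 540.39466692  164.24615085 1123.63304465]
top [[515.7918725024318, 0.0, 272.6641524150769], [0.0, 515.7918725024318, 208.90903865222344], [0.0, 0.0, 1.0]] 0.024910189057187726 [[-0.0201, -0.9998, -0.0005], [-0.9835, 0.0198, -0.1797], [0.1797, -0.0031, -0.9837]] [  75.09956077  548.77065355 1556.01204325]
{'t': 0.1, 'joint_positions': array([-1.40010066e+00,  2.21152834e-01,  1.52745684e+00,  2.70736501e-05,
        1.39470518e+00, -1.26126467e-01]), 'dq': array([-0.00054946, -0.00114951, -0.00196133,  0.00040223, -0.00094154,
        0.00199669]), 'effort': array([ 3.20247156e-03, -4.95940948e+01, -3.88519442e+01,  7.02835433e-02,
        5.14654198e-02, -6.86397721e-05]), 'tool_pos': array([ 182.69854637, -597.13575101,  221.56429522]), 'ee_rot': array([-3.14134958e+00,  1.70516855e-03, -1.27397875e+00]), 'wrist_force': array([ 0.03218326, -0.27267512,  1.0779254 ]), 'wrist_torque': array([0.03110263, 0.00270998, 0.02396158]), 'gripper_width': 0.999225789754713}
```

View pics/side0.png

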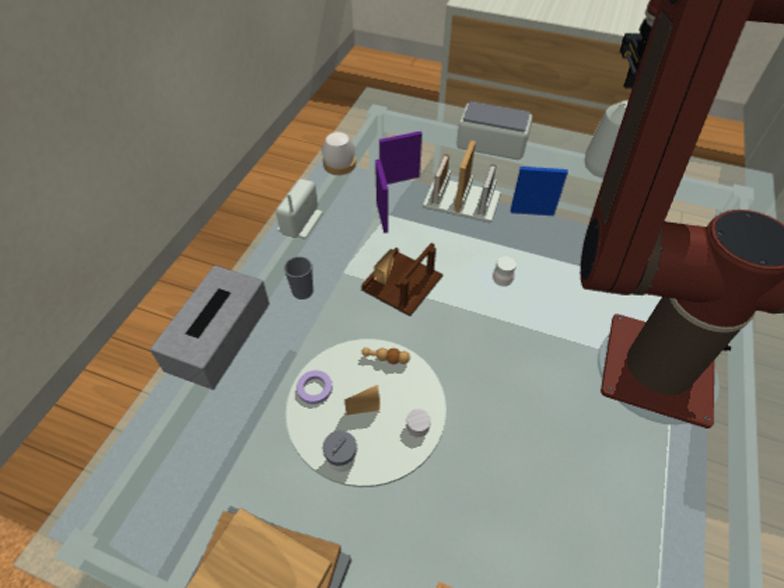

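View pics/top0.png

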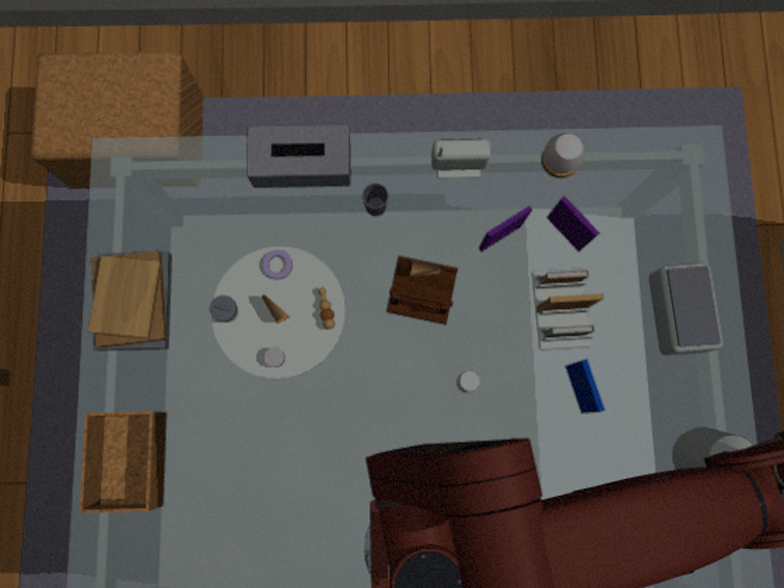

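```bash
cat > h.py <<'E'
import numpy as np,cv2
def load(f):
    d=np.load(f); return {k:d[k] for k in d.files}
def cen(d): return -d["R"].T@d["t"]
def ray(d,px):
    K=d["K"];k=float(d["k1"]);u=(np.array(px,float)-[K[0,2],K[1,2]])/K[0,0]
    r=np.linalg.norm(u);s=r
    for _ in range(20): s=r/(1+k*s*s)
    u=u/(1+k*s*s); v=d["R"].T@np.array([u[0],u[1],1]); return v/np.linalg.norm(v)
def plane(d,px,z):
    c=cen(d);v=ray(d,px);return c+v*(z-c[2])/v[2]
def tri(d1,p1,d2,p2):
    A=[];b=[]
    M=np.zeros((3,3));bb=np.zeros(3)
    for d,p in((d1,p1),(d2,p2)):
        v=ray(d,p);P=np.eye(3)-np.outer(v,v);M+=P;bb+=P@cen(d)
    X=np.linalg.solve(M,bb)
    c1,c2=cen(d1),cen(d2);n=np.cross(ray(d1,p1),ray(d2,p2));gap=abs((c1-c2)@n)/np.linalg.norm(n)
    return X,gap
def proj(d,X):
    c=d["R"]@np.array(X,float)+d["t"];u=c[:2]/c[2];u=u*(1+float(d["k1"])*(u@u));return u*d["K"][0,0]+[d["K"][0,2],d["K"][1,2]]
def crop(d,x0,y0,w,h,s,out):
    im=d["color"][y0:y0+h,x0:x0+w,::-1]
    im=cv2.resize(im,None,fx=s,fy=s,interpolation=cv2.INTER_NEAREST)
    for i in range(0,w,10):
        cv2.putText(im,str(x0+i),(i*s,8),0,.3,(0,0,255),1);cv2.line(im,(i*s,10),(i*s,14),(0,0,255),1)
    for i in range(0,h,10):
        cv2.putText(im,str(y0+i),(0,i*s+4),0,.3,(0,0,255),1)
    cv2.imwrite(out,im)
E
python3 - <<'E'
from h import *
import os
s=load("side0.npz");t=load("top0.npz")
print(cen(s),cen(t))
crop(t,140,165,115,110,7,"pics/t_tt.png")
crop(t,265,170,75,70,8,"pics/t_st.png")
crop(t,370,180,70,75,8,"pics/t_rk.png")
crop(s,195,230,135,120,5,"pics/s_tt.png")
crop(s,250,165,75,65,9,"pics/s_st.png")
crop(s,295,95,75,65,9,"pics/s_rk.png")
E
```

```text
[306.03383479 730.97771579 976.50872199] [ 261.65716563   68.97186049 1629.33761483]
```

View pics/t_tt.png

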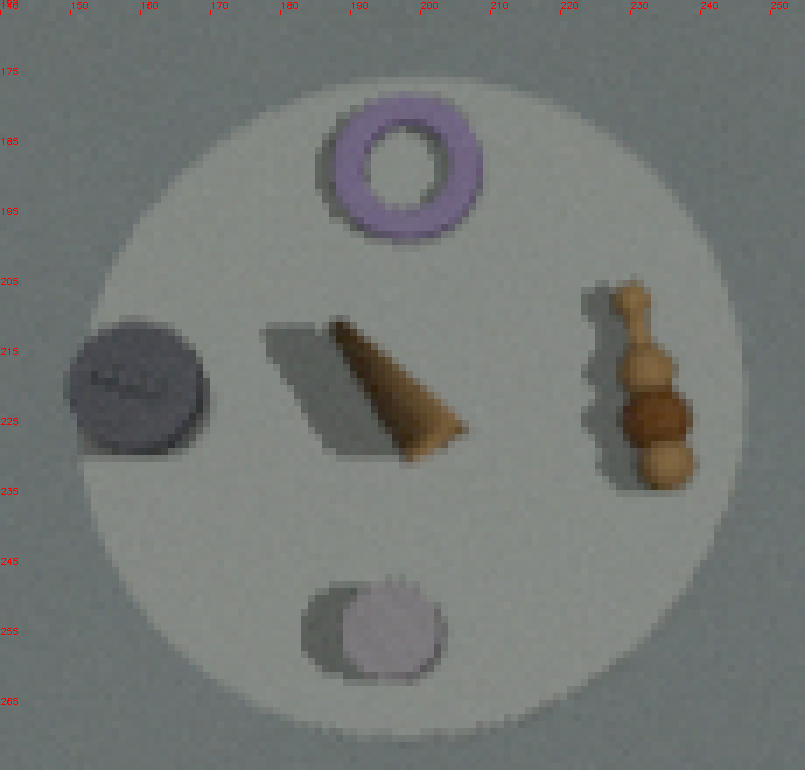

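View pics/t_st.png

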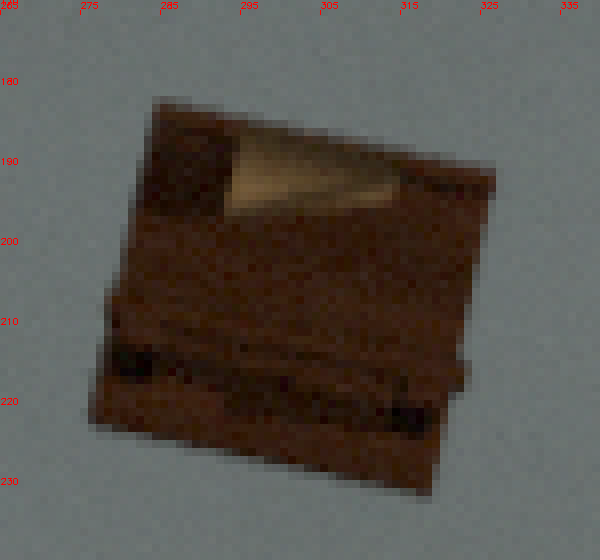

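View pics/t_rk.png

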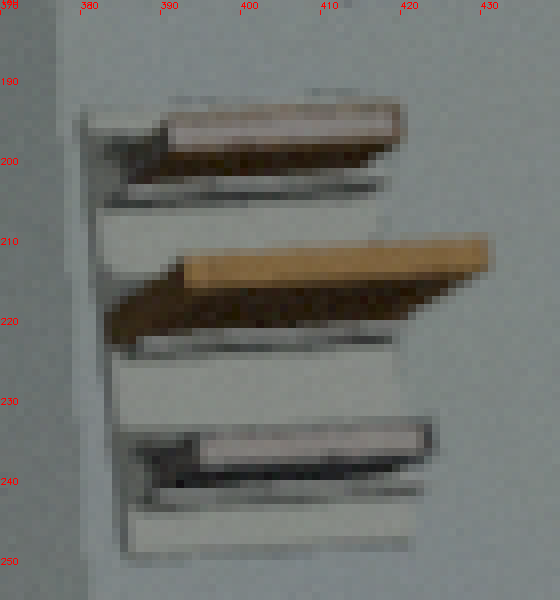

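View pics/s_tt.png

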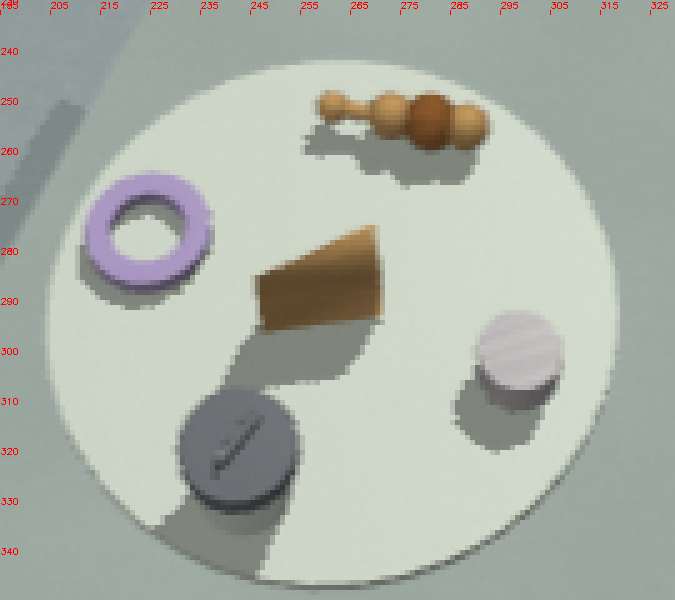

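View pics/s_st.png

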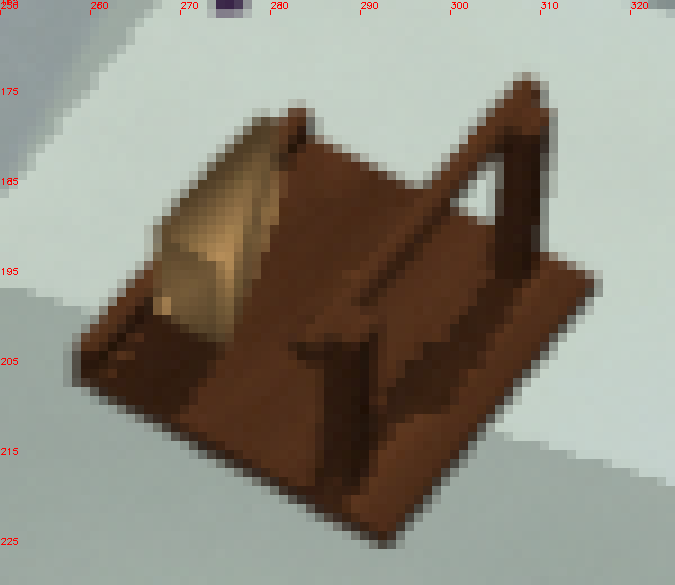

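View pics/s_rk.png

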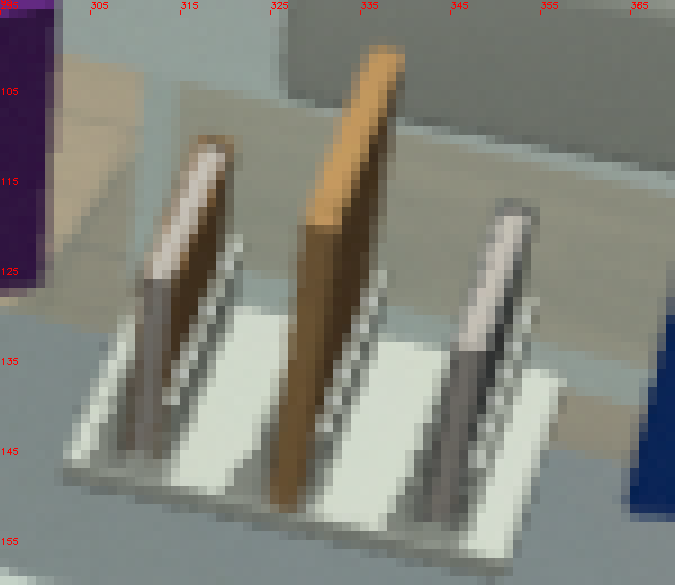

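The panel is in the middle rack slot: light wood, tallest, around top (405,214) and side (333,125). Its dark back faces the robot, so the white side faces +x.

Panel candidates:
- Purple panels at side (286,112) and (273,140): not meant.
- Blue panel at side (385,136): not meant.
- Books at side (312,128) and (350,135): shorter than the panel.

Wedge candidates:
- Loose wedge on the turntable at top (195,220) and side (260,286): this one.
- Packed wedge on the stand at top (304,192): stays where it is.
- Wooden rattle at side (275,253): not a wedge.

Next I measure the poses.

```bash
cat > meas.py <<'E'
from h import *
def mask(d,roi,kind):
    x0,y0,x1,y1=roi
    c=d["color"].astype(int);r,g,b=c[...,0],c[...,1],c[...,2]
    m=((r-b)>0.22*r+4) if kind=="brown" else ((r-b)>0.22*r+4)
    o=np.zeros(m.shape,np.uint8);o[y0:y1,x0:x1]=m[y0:y1,x0:x1]*255
    n,l,s,ce=cv2.connectedComponentsWithStats(o);i=1+np.argmax(s[1:,4]);return (l==i).astype(np.uint8)*255
def poly(m,eps):
    c=max(cv2.findContours(m,cv2.RETR_EXTERNAL,cv2.CHAIN_APPROX_NONE)[0],key=cv2.contourArea)
    p=cv2.approxPolyDP(cv2.convexHull(c),eps,True)[:,0];return p
E
python3 - <<'E'
from meas import *
s=load("side0.npz");t=load("top0.npz")
for nm,d,roi in(("wt",t,(180,205,212,235)),("ws",s,(240,270,275,300)),("st",t,(270,178,330,236)),("ss",s,(253,170,320,230)),("pt",t,(380,208,435,226)),("ps",s,(322,95,345,155))):
    m=mask(d,roi,"brown");print(nm,int((m>0).sum()),poly(m,1.2).tolist())
    x0,y0,x1,y1=roi
    v=np.hstack([m[y0:y1,x0:x1]]);cv2.imwrite(f"pics/m_{nm}.png",cv2.resize(v,None,fx=6,fy=6,interpolation=0))
E
cd pics; python3 -c "
import cv2,numpy as np
L=[cv2.imread(f'm_{n}.png') for n in('wt','ws','st','ss','pt','ps')]
o=np.full((720,800,3),90,np.uint8);x=y=0;h=0
for i in L:
    if x+i.shape[1]>800:x=0;y+=h+5;h=0
    hh=min(i.shape[0],720-y);o[y:y+hh,x:x+i.shape[1]]=i[:hh];x+=i.shape[1]+5;h=max(h,i.shape[0])
cv2.imwrite('masks.png',o[:600] if 0 else cv2.resize(o,(660,594)))"
```

```text
wt 135 [[188, 211], [205, 226], [198, 230]]
ws 358 [[269, 275], [270, 292], [247, 295], [247, 285]]
st 1747 [[285, 183], [326, 192], [322, 218], [318, 230], [284, 224], [276, 221]]
ss 1625 [[309, 174], [315, 196], [293, 224], [259, 207], [259, 202], [268, 189], [279, 178]]
pt 371 [[430, 210], [430, 213], [419, 219], [384, 222], [384, 219], [393, 212]]
ps 302 [[338, 100], [339, 102], [335, 126], [328, 149], [326, 151], [325, 144], [329, 116], [335, 101]]
```

View pics/masks.png

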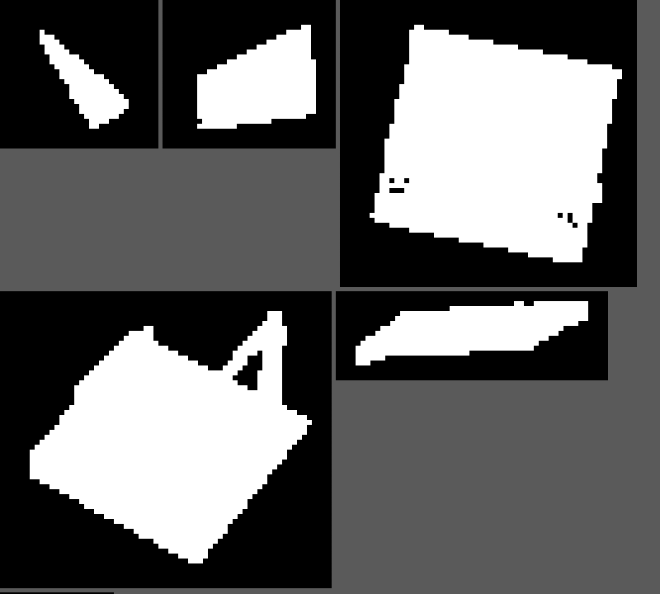

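```bash
cat >> meas.py <<'E'
def cont(d,roi,thr=0.27,S=8):
    x0,y0,x1,y1=roi
    c=d["color"][y0:y1,x0:x1].astype(np.float32)
    c=cv2.GaussianBlur(cv2.resize(c,None,fx=S,fy=S,interpolation=cv2.INTER_CUBIC),(0,0),S*.4)
    m=((c[...,0]-c[...,2])>thr*c[...,0]).astype(np.uint8)
    k=max(cv2.findContours(m,cv2.RETR_EXTERNAL,cv2.CHAIN_APPROX_NONE)[0],key=cv2.contourArea)[:,0].astype(float)
    return (k+.5)/S-.5+[x0,y0]
def side(k,a,b,tol=1.6,lo=.12,hi=.88):
    a=np.array(a,float);b=np.array(b,float);L=np.linalg.norm(b-a);u=(b-a)/L;n=np.array([-u[1],u[0]])
    s=(k-a)@u/L;e=(k-a)@n;q=k[(s>lo)&(s<hi)&(abs(e)<tol)]
    vx,vy,x,y=cv2.fitLine(q.astype(np.float32),cv2.DIST_HUBER,0,.01,.01)[:,0];return np.array([x,y]),np.array([vx,vy])
def inter(l1,l2):
    A=np.stack([l1[1],-l2[1]],1);s=np.linalg.solve(A,l2[0]-l1[0]);return l1[0]+s[0]*l1[1]
def quad(k,P,**kw):
    P=list(P);n=len(P);L=[side(k,P[i],P[(i+1)%n],**kw) for i in range(n)]
    return [inter(L[i-1],L[i]) for i in range(n)]
E
python3 - <<'E'
from meas import *
np.set_printoptions(precision=1,suppress=True)
s=load("side0.npz");t=load("top0.npz")
# stand, top view: fl(+y front), fr, br, bl
k=cont(t,(270,178,332,238))
q=quad(k,[(284.5,182.5),(326.5,191.5),(318.5,231.3),(275.7,222)],tol=1.2)
print("st px",np.array(q))
P=[plane(t,q[0],22),plane(t,q[1],22),plane(t,q[2],10),plane(t,q[3],10)]
print(np.array(P)); 
for i in range(4): e=P[(i+1)%4]-P[i];print(np.linalg.norm(e),np.degrees(np.arctan2(e[1],e[0])))
k=cont(s,(250,165,322,232))
A=side(k,(258.5,207),(293,225));B=side(k,(293.5,224.5),(315.5,197))
c=inter(A,B);print("side back+y",c,plane(s,c,0),plane(s,c,10))
for l in(A,B):
    for z in(0,10):
        e=plane(s,l[0]+20*l[1],z)-plane(s,l[0],z);print(z,np.degrees(np.arctan2(e[1],e[0])))
# loose wedge
k=cont(t,(180,203,214,238));print("wt hull",cv2.approxPolyDP(cv2.convexHull(k.astype(np.float32)),.8,True)[:,0])
k=cont(s,(238,268,277,300));print("ws hull",cv2.approxPolyDP(cv2.convexHull(k.astype(np.float32)),.8,True)[:,0])
E
```

```text
st px [[284.6 182.6]
 [326.  191.2]
 [318.3 231.2]
 [275.7 222.2]]
[[ 639.9   24.1   22. ]
 [ 609.  -107.2   22. ]
 [ 482.9  -79.2   10. ]
 [ 514.4   55.    10. ]]
134.90059850835178 -103.22985680575735
129.6877351787612 167.4650507843561
137.8185895898699 76.7889628324851
129.73039664495803 -13.829491977897177
side back+y [292.4 225.1] [516.9  54.7   0. ] [514.8  61.6  10. ]
0 166.74043436719683
10 166.7404343671967
0 -102.80463231353045
10 -102.80463231353042
wt hull [[187.4 211.2]
 [188.9 211.1]
 [204.6 224.1]
 [205.4 226.3]
 [197.8 229.9]
 [187.7 213.3]]
ws hull [[269.4 275.2]
 [270.3 292.4]
 [247.2 295.3]
 [246.7 284.8]
 [267.7 274.9]]
```

Run:
```python
from h import *
s=load("side0.npz");t=load("top0.npz")
def big(d,x0,y0,w,h,S):
    im=d["color"][y0:y0+h,x0:x0+w,::-1].astype(np.float32);im=cv2.resize(im,None,fx=S,fy=S,interpolation=cv2.INTER_CUBIC)
    im=np.clip(255*(im/ 200)**.6,0,255).astype(np.uint8)
    for i in range(0,w,5):
        cv2.putText(im,str(x0+i),(i*S+S//2,8),0,.3,(255,255,0),1)
    for i in range(0,h,5):
        cv2.putText(im,str(y0+i),(0,i*S+S//2+4),0,.3,(255,255,0),1)
    return im
a=big(s,255,170,30,38,14);b=big(t,288,180,32,22,11);c=big(t,182,206,32,28,11)
o=np.zeros((590,790,3),np.uint8);o[:532,:420]=a;o[:242,425:777]=b;o[250:558,425:777]=c
cv2.imwrite("pics/wz.png",o)
```

```text
<stdin>:5: RuntimeWarning: invalid value encountered in power
<stdin>:5: RuntimeWarning: invalid value encountered in cast
```

View pics/wz.png

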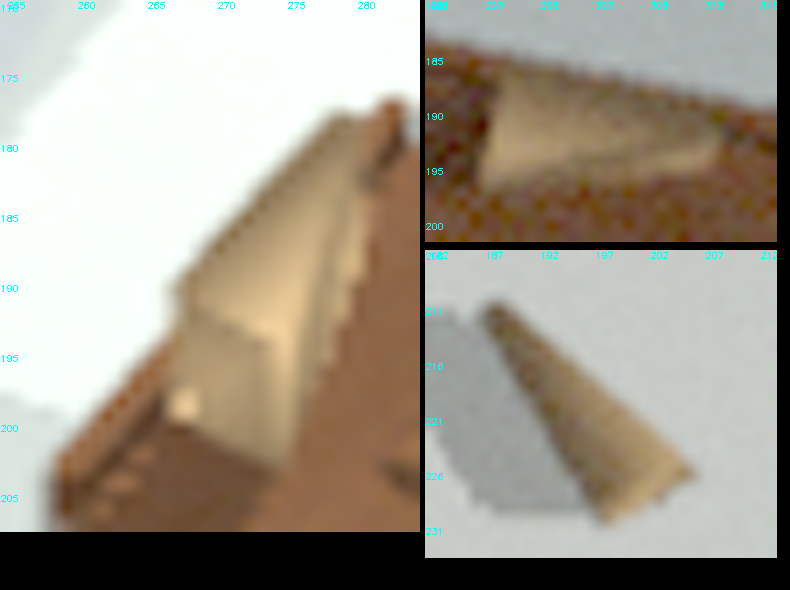

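```bash
cat > fr.py <<'E'
from meas import *
O=np.array([556.5,-25.7]);YAW=np.radians(-13.2)
X=np.array([np.cos(YAW),np.sin(YAW)]);Y=np.array([-X[1],X[0]])
def S2W(x,y): return O+x*X+y*Y
def W2S(p): q=np.array(p[:2])-O;return np.array([q@X,q@Y])
E
python3 - <<'E'
from fr import *
np.set_printoptions(precision=1,suppress=True)
s=load("side0.npz");t=load("top0.npz")
for p,z in(((266.9,190.3),56),((273.3,193.8),56),((274.3,202.6),10),((279,177.3),56)): print("s",p,W2S(plane(s,p,z)))
for p,z in(((294.7,186.3),56),((293.2,195.2),56),((292.7,196.5),10),((314.3,190.8),56),((314,194),10)): print("t",p,W2S(plane(t,p,z)))
# loose wedge. top pts, z=74 & 28
print("loose")
for d,p,z in((s,(269.7,274.9),74),(s,(246.7,284.6),74),(s,(247.2,295.4),28),(s,(270.3,292.6),28),(t,(188,211),74),(t,(205.2,225.2),74),(t,(197.8,230.2),74),(t,(197.8,230.2),28)): print(p,plane(d,p,z)[:2])
for a,b in(((188,211),(269.7,274.9)),((205.2,225.2),(269.7,274.9)),((188,211),(246.7,284.6))): print(tri(t,a,s,b))
E
```

```text
s (266.9, 190.3) [59.5 37.1]
s (273.3, 193.8) [35.1 37.7]
s (274.3, 202.6) [34.4 34. ]
s (279, 177.3) [ 59.2 -29.1]
t (294.7, 186.3) [56.8 33.3]
t (293.2, 195.2) [28.  32.2]
t (292.7, 196.5) [33.4 33.1]
t (314.3, 190.8) [ 55.5 -29.4]
t (314, 194) [ 55.6 -32.1]
loose
(269.7, 274.9) [502.5 275.7]
(246.7, 284.6) [546.6 322. ]
(247.2, 295.4) [545.1 329.1]
(270.3, 292.6) [491.8 300.3]
(188, 211) [544.5 323.4]
(205.2, 225.2) [499.4 270.6]
(197.8, 230.2) [484.5 293.1]
(197.8, 230.2) [491.1 299.7]
(array([509.6, 310.1, 144. ]), np.float64(43.669121535366486))
(array([502.4, 271.8,  66.4]), np.float64(3.5141642242353566))
(array([545. , 323.1,  76.6]), np.float64(1.9202957115921535))
```

Run:
```python
from fr import *
np.set_printoptions(precision=1,suppress=True)
s=load("side0.npz");t=load("top0.npz")
kt=cont(t,(180,203,214,238),thr=.2);ks=cont(s,(238,268,277,300),thr=.2)
def wl(d,l,z):
    a=plane(d,l[0]-5*l[1],z)[:2];b=plane(d,l[0]+5*l[1],z)[:2];return a,np.degrees(np.arctan(*((b-a)[::-1]))if 0 else np.arctan2(*(b-a)[::-1]))
Ls=side(kt,(188.9,211.1),(204.6,224.1),tol=1.2);print("slant t z74",wl(t,Ls,74))
Lb=side(ks,(247.2,295.3),(270.3,292.4),tol=1.2);print("flat bottom s z28",wl(s,Lb,28))
Lf=side(kt,(197.8,229.9),(187.7,213.3),tol=1.2);print("left t (flat base z28?)",wl(t,Lf,28),wl(t,Lf,74))
Lt=side(ks,(246.7,284.8),(267.7,274.9),tol=1.2);print("top s z74",wl(s,Lt,74))
Lh=side(kt,(205.4,226.3),(197.8,229.9),tol=1.2,lo=.2,hi=.8);print("head t",wl(t,Lh,28),wl(t,Lh,74))
Ltip=side(ks,(246.7,284.8),(247.2,295.3),tol=1.2);Lhd=side(ks,(269.4,275.2),(270.3,292.4),tol=1.2)
print("side: flat bottom tip",plane(s,inter(Lb,Ltip),28)," head",plane(s,inter(Lb,Lhd),28), "top tip",plane(s,inter(Lt,Ltip),74),"top head?",plane(s,inter(Lt,Lhd),74))
print("top: slant/head z74",plane(t,inter(Ls,Lh),74), "flat/head z28",plane(t,inter(Lf,Lh),28))
```

```text
slant t z74 (array([533.8, 306.8]), np.float64(-130.55281010407373))
flat bottom s z28 (array([533.6, 324.7]), np.float64(-150.81554464444272))
left t (flat base z28?) (array([531.4, 324. ]), np.float64(-149.99910674882426)) (array([523.6, 316.7]), np.float64(-149.99910674882426))
top s z74 (array([537.6, 312. ]), np.float64(-130.11092841466683))
head t (array([487.9, 300.1]), np.float64(-60.30183971227694)) (array([481.4, 293.4]), np.float64(-60.301839712277136))
side: flat bottom tip [544.6 330.9  28. ]  head [489.2 299.9  28. ] top tip [548.1 324.5  74. ] top head? [504.5 272.7  74. ]
top: slant/head z74 [497.7 264.7  74. ] flat/head z28 [488.4 299.2  28. ]
```

```bash
cat > act1.py <<'E'
from station import manip
import numpy as np
def st(tag=""):
    o=manip.get_obs();print(tag,"t%.2f"%o["t"],"pos",np.round(o["tool_pos"],1),"rot",np.round(o["ee_rot"],3),"F",np.round(o["wrist_force"],1),"M",np.round(o["wrist_torque"],2),"w%.3f"%o["gripper_width"],"j",np.round(o["joint_positions"],2));return o
def snap(tag):
    for n in("side","top"):
        d=manip.read_camera(n);np.savez(f"{tag}_{n}.npz",**d)
E
python3 - <<'E'
from act1 import *
r=[np.pi,0,np.radians(29.8)]
manip.goto([518.2,312.6,150],r);st("above")
print(manip.move_linear([518.2,312.6,44],v=120,max_force=12));st("down")
snap("a1")
from h import *
s=load("a1_side.npz");t=load("a1_top.npz")
crop(s,215,210,100,110,5,"pics/a1s.png");
E
```

```text
above t3.49 pos [518.6 312.  150.1] rot [ 3.141 -0.     0.519] F [0.8 1.  0.5] M [ 0.   -0.15  0.01] w1.001 j [ 0.41  0.23  1.65 -0.    1.26 -0.11]
False
down t4.53 pos [519. 313.  45.] rot [ 3.141e+00 -2.000e-03  5.200e-01] F [ 0.7 -1.   0.2] M [ 0.03 -0.13  0.04] w0.997 j [ 0.41  0.36  1.71  0.    1.07 -0.11]
```

View pics/a1s.png

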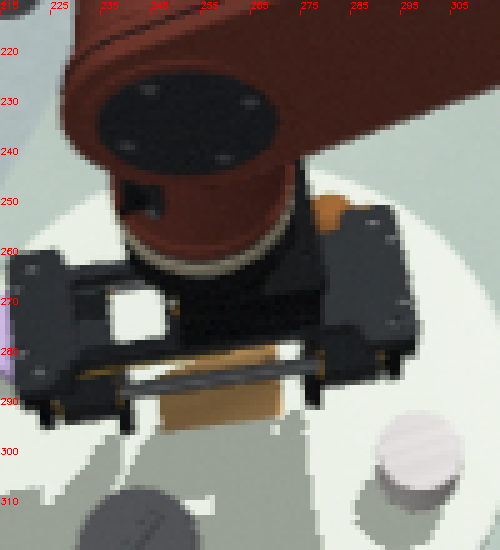

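Run:
```python
from act1 import *
manip.command_gripper(0.5,12);st("closed")
manip.move_linear([519,313,150],v=150);st("up")
snap("a2")
from h import *
s=load("a2_side.npz")
crop(s,195,200,125,120,5,"pics/a2s.png");
```

```text
closed t5.17 pos [518.3 312.6  44.1] rot [ 3.142 -0.     0.52 ] F [-0.9 -0.6  1.9] M [-0.02 -0.15  0.04] w0.734 j [ 0.41  0.36  1.71 -0.    1.07 -0.11]
up t6.03 pos [518.3 312.7 148.8] rot [-3.141e+00  2.000e-03  5.200e-01] F [-0.2  0.1 -1.1] M [-0.07 -0.18  0.  ] w0.734 j [ 0.41  0.24  1.65 -0.    1.26 -0.11]
```

View pics/a2s.png

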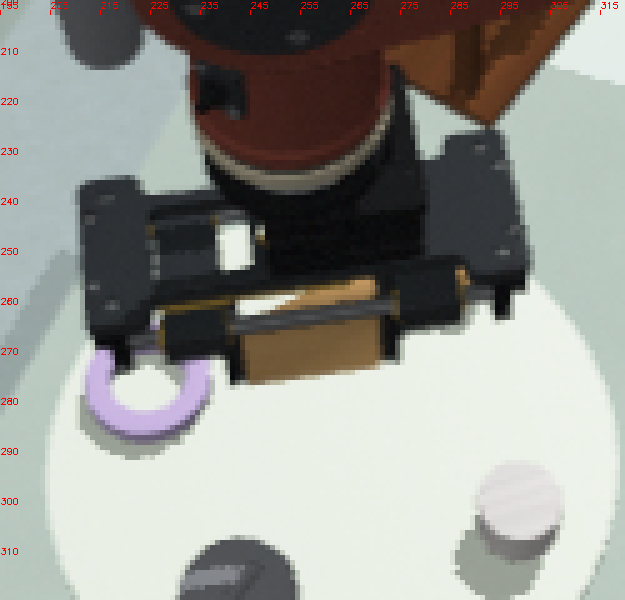

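Run:
```python
from fr import *
np.set_printoptions(precision=2,suppress=True)
s=load("a2_side.npz")
ks=cont(s,(236,256,276,280),thr=.2)
L=side(ks,(243.5,276.3),(269,273.3),tol=1.5,lo=.15,hi=.85)
z=28+148.8-44.1
a=plane(s,L[0]-5*L[1],z)[:2];b=plane(s,L[0]+5*L[1],z)[:2];u=(b-a)/np.linalg.norm(b-a);print(np.degrees(np.arctan2(u[1],u[0])))
n=np.array([np.sin(.52),-np.cos(.52)]);print("TCP minus flat along n",(np.array([518.3,312.7])-a)@n,(np.array([518.3,312.7])-b)@n)
# stand x, tcp: 
from act1 import manip
for x,y in((21,2),): print(S2W(x,y))
print(manip.ik([*S2W(21,2),100],[np.pi,0,np.radians(76.8)]))
```

```text
-150.38794449955643
TCP minus flat along n 2.4132076421397373 2.489221721619814
[577.4  -28.55]
[-0.19  0.23  1.76 -0.    1.15 -1.53]
```

Run:
```python
from act1 import *; from fr import *
r=[np.pi,0,np.radians(76.8)]
p=S2W(20,2)
manip.goto([*p,150],r)
manip.move_linear([*p,85],v=130);st("hover")
snap("a3")
s=load("a3_side.npz");t=load("a3_top.npz")
crop(s,235,125,95,110,5,"pics/a3s.png");crop(t,250,165,90,80,6,"pics/a3t.png")
```

```text
hover t8.07 pos [576.8 -28.   85.4] rot [ 3.141 -0.     1.341] F [ 0.6 -0.5 -0.1] M [ 0.14 -0.16  0.01] w0.732 j [-0.19  0.24  1.77  0.    1.13 -1.53]
```

View pics/a3s.png

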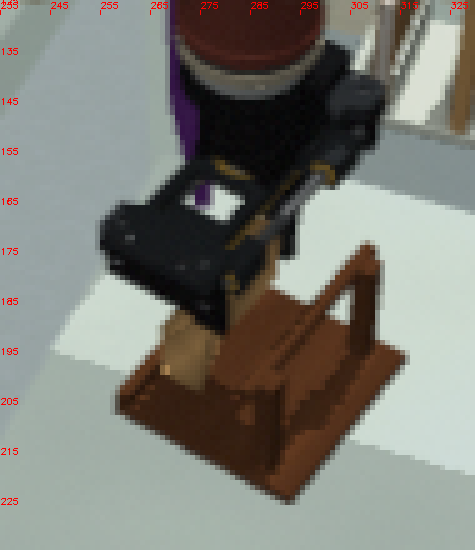

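View pics/a3t.png

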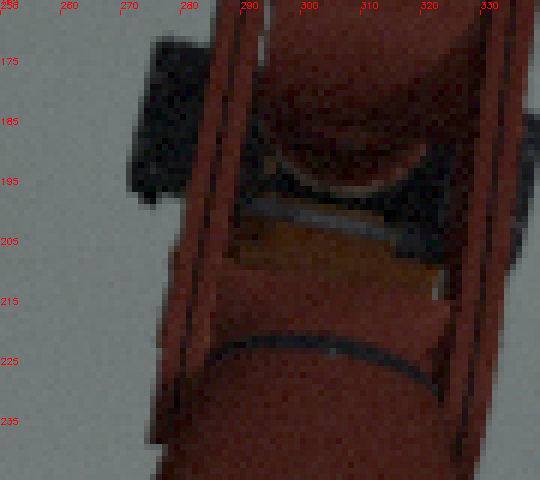

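Run:
```python
from act1 import *; from fr import *
p=S2W(20,2)
print(manip.move_linear([*p,40],v=120,max_force=12))
print(manip.move_linear([*p,24],v=40,max_force=5));o=st("down")
z=o["tool_pos"][2]
snap("a4")
s=load("a4_side.npz")
crop(s,235,145,95,100,6,"pics/a4s.png")
```

```text
False
True
down t9.11 pos [577.  -28.5  25.1] rot [ 3.14 -0.    1.34] F [1.3 0.3 1.3] M [ 0.06 -0.29  0.02] w0.733 j [-0.19  0.33  1.79  0.    1.02 -1.53]
```

View pics/a4s.png

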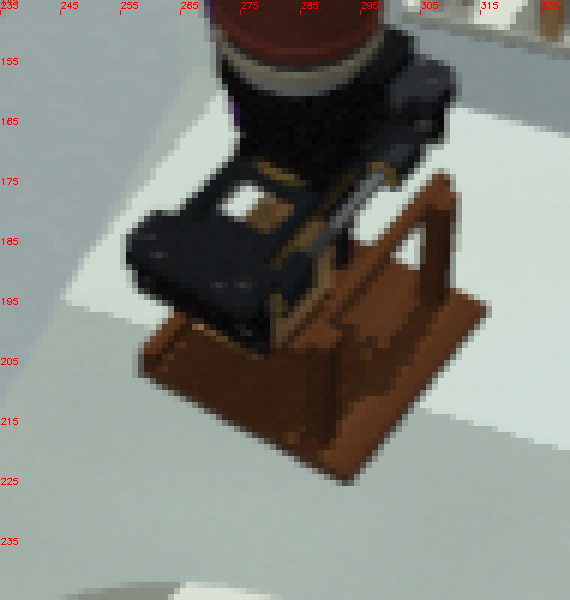

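Run:
```python
from act1 import *; from fr import *
o=st();x0=W2S(o["tool_pos"])
print(x0)
p=S2W(32,2)
print(manip.move_linear([*p,25.8],v=35,max_force=5));o=st("push");print(W2S(o["tool_pos"]), "Fs",o["wrist_force"][:2]@X,o["wrist_force"][:2]@Y)
```

```text
t9.21 pos [576.9 -28.4  25.1] rot [ 3.14 -0.    1.34] F [0.3 0.2 1.2] M [ 0.02 -0.34 -0.06] w0.737 j [-0.19  0.33  1.79  0.    1.02 -1.53]
[20.4684735   2.00382406]
True
push t9.42 pos [577.6 -28.6  25.1] rot [-3.14  0.    1.34] F [ 0.3 -0.   3.8] M [ 0.   -0.29 -0.01] w0.733 j [-0.19  0.33  1.79 -0.    1.02 -1.53]
[21.21588943  1.99585697] Fs 0.2527705311791021 0.049195730468501626
```

Run:
```python
from act1 import *; from fr import *
o=manip.get_obs();manip.move_linear([*o["tool_pos"][:2],26.6],v=30);st("lift")
p=S2W(33,2)
print(manip.move_linear([*p,26.6],v=35,max_force=6));o=st("push");print(W2S(o["tool_pos"]), "Fs",o["wrist_force"][:2]@X,o["wrist_force"][:2]@Y)
```

```text
lift t9.67 pos [577.  -28.5  26.2] rot [-3.138  0.     1.34 ] F [-0.1 -0.  -0.8] M [ 0.07 -0.16  0.08] w0.732 j [-0.19  0.33  1.79  0.    1.02 -1.53]
True
push t9.89 pos [578.3 -28.6  25.4] rot [-3.134  0.     1.341] F [0.  0.8 1. ] M [ 0.12 -0.05  0.  ] w0.733 j [-0.19  0.34  1.78  0.    1.03 -1.53]
[21.8442809   2.16112213] Fs -0.16392612144870172 0.7971194652002015
```

Run:
```python
from act1 import *; from fr import *
o=manip.get_obs()
for x in (23,24,25,26,27,28,29,30,31):
    manip.move_linear([*S2W(x,2),27],v=20)
    o=manip.get_obs();f=o["wrist_force"];print(x,"%.2f"%o["t"],W2S(o["tool_pos"]).round(1),o["tool_pos"][2].round(1),"Fs",(f[:2]@X).round(1),(f[:2]@Y).round(1),f[2].round(1))
    if f[:2]@X<-4: break
```

```text
23 10.15 [22.6  2. ] 26.7 Fs -1.8 0.6 -0.6
24 10.40 [23.   2.1] 26.5 Fs -5.3 0.6 1.5
```

Run:
```python
from act1 import *; from fr import *
manip.command_gripper(1.0)
o=manip.get_obs();manip.move_linear([*o["tool_pos"][:2],110],v=200)
manip.goto([480,-250,200],[np.pi,0,np.radians(-13.2)]);st()
snap("a5")
s=load("a5_side.npz");t=load("a5_top.npz")
crop(s,250,165,75,65,10,"pics/a5s.png");crop(t,265,170,75,70,8,"pics/a5t.png")
```

```text
t12.73 pos [ 479.6 -249.2  198.5] rot [-3.14e+00  2.00e-03 -2.29e-01] F [-0.5  0.7  0.1] M [-0.02 -0.09 -0.01] w1.000 j [-0.63  0.04  1.77  0.    1.33 -0.4 ]
```

View pics/a5s.png

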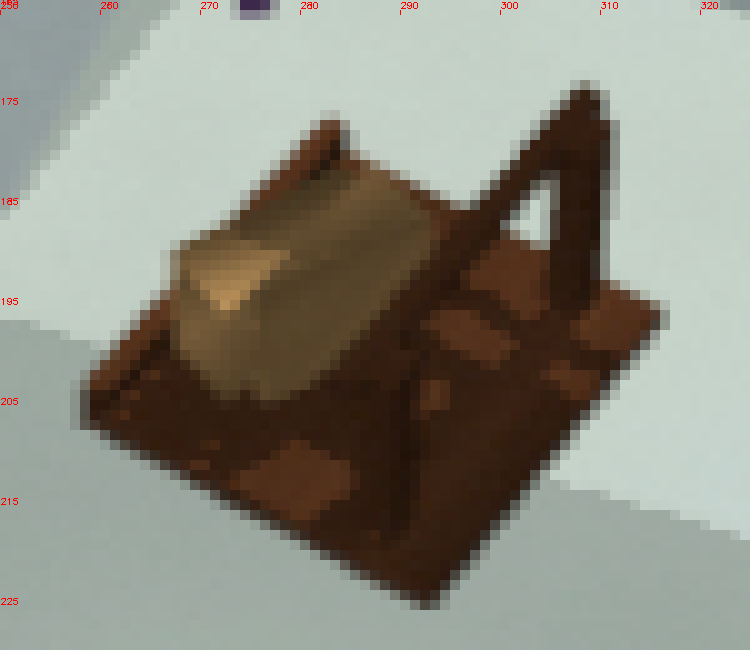

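View pics/a5t.png

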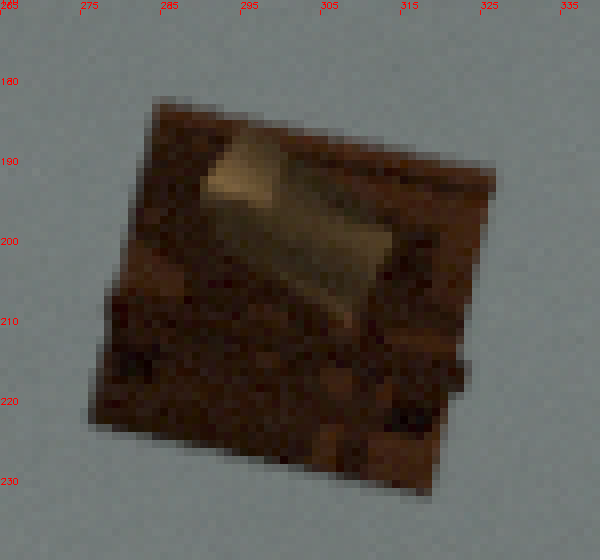

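```bash
cat >> h.py <<'E'
def big(d,x0,y0,w,h,S,g=.6,mx=200):
    im=d["color"][y0:y0+h,x0:x0+w,::-1].astype(np.float32);im=cv2.resize(im,None,fx=S,fy=S,interpolation=cv2.INTER_CUBIC)
    im=(255*np.clip(im/mx,0,1)**g).astype(np.uint8)
    for i in range(0,w,5): cv2.putText(im,str(x0+i),(i*S+S//2,8),0,.3,(255,255,0),1)
    for i in range(0,h,5): cv2.putText(im,str(y0+i),(0,i*S+S//2+4),0,.3,(255,255,0),1)
    return im
E
python3 - <<'E'
from h import *
s=load("a5_side.npz");t=load("a5_top.npz")
a=big(s,260,173,40,36,10,.6,120);b=big(t,285,180,38,36,10,.6,100)
cv2.imwrite("pics/a5z.png",np.hstack([a,b]))
E
```

```text
(no output)
```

View pics/a5z.png

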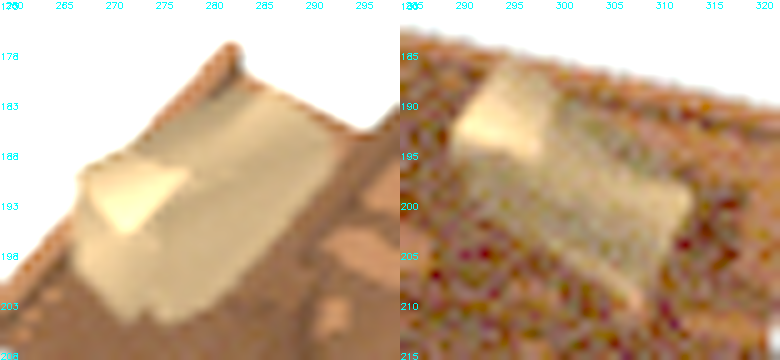

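The pair is snug but turned about 20° from the stand. I want a measurement without the arm's shadow. Then I'll grip both wedges across their end faces and square the pair to the lip.

Run:
```python
from act1 import *; from fr import *
j=manip.get_obs()["joint_positions"].copy();j[0]=-1.25;manip.move_j(list(j));st()
snap("a6")
s=load("a6_side.npz");t=load("a6_top.npz")
a=big(s,258,170,40,38,10,.6,180);b=big(t,285,180,36,38,10,.6,150)
cv2.imwrite("pics/a6z.png",np.hstack([a,b]))
```

```text
t14.09 pos [ 244.3 -482.2  198.6] rot [-3.14e+00  2.00e-03 -8.52e-01] F [ 0.3 -0.4  0.6] M [ 0.01 -0.03  0.01] w0.998 j [-1.25  0.04  1.77  0.    1.33 -0.4 ]
```

View pics/a6z.png

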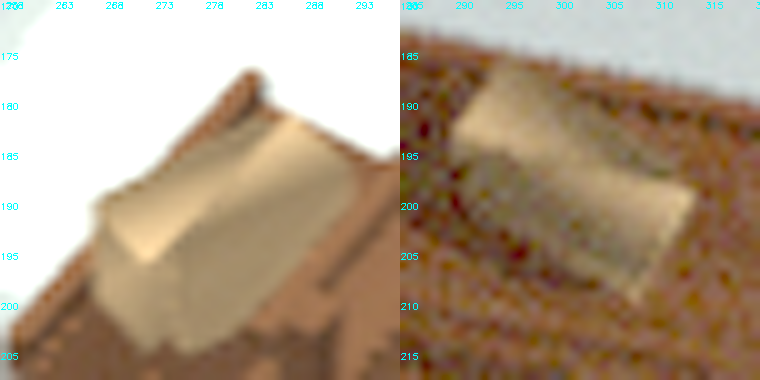

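```bash
cat >> meas.py <<'E'
def contw(d,roi,thr,S=8,kind=1):
    x0,y0,x1,y1=roi
    c=d["color"][y0:y1,x0:x1].astype(np.float32)
    c=cv2.GaussianBlur(cv2.resize(c,None,fx=S,fy=S,interpolation=cv2.INTER_CUBIC),(0,0),S*.5)
    r=(c[...,0]-c[...,2])/c[...,0]
    m=((c[...,1]>thr)&(r>.2)).astype(np.uint8)
    k=max(cv2.findContours(m,cv2.RETR_EXTERNAL,cv2.CHAIN_APPROX_NONE)[0],key=cv2.contourArea)[:,0].astype(float)
    return (k+.5)/S-.5+[x0,y0],m
E
python3 - <<'E'
from fr import *
np.set_printoptions(precision=1,suppress=True)
s=load("a6_side.npz");t=load("a6_top.npz")
o=[]
for d,roi,th in((s,(258,170,298,208),74),(t,(285,180,321,218),44)):
    x0,y0,x1,y1=roi;c=d["color"]
    print(c[ (y0+y1)//2, x0:x1:3].tolist())
    k,m=contw(d,roi,th);h=cv2.approxPolyDP(cv2.convexHull(k.astype(np.float32)),.8,True)[:,0];print(h)
    b=big(d,x0,y0,x1-x0,y1-y0,10,.6,170)
    cv2.polylines(b,[np.int32((k-[x0,y0]+.5)*10)],True,(0,255,0),1);o.append(b)
cv2.imwrite("pics/a6m.png",np.hstack(o))
E
```

```text
[[196, 208, 198], [195, 207, 198], [195, 208, 198], [174, 182, 170], [100, 79, 48], [111, 87, 55], [130, 101, 64], [128, 99, 63], [108, 85, 53], [88, 69, 43], [83, 64, 39], [89, 69, 44], [82, 48, 25], [64, 37, 22]]
[[297.4 185.1]
 [271.4 201.7]
 [257.9 204.2]
 [267.2 189.8]
 [282.3 176.6]]
[[29, 17, 0], [32, 16, 3], [40, 27, 15], [41, 31, 22], [44, 34, 20], [52, 37, 20], [72, 54, 35], [87, 67, 39], [102, 81, 51], [112, 89, 59], [45, 16, 5], [50, 28, 8]]
[[284.6 182.4]
 [320.4 190.4]
 [309.8 205.6]
 [290.4 194.4]]
```

View pics/a6m.png

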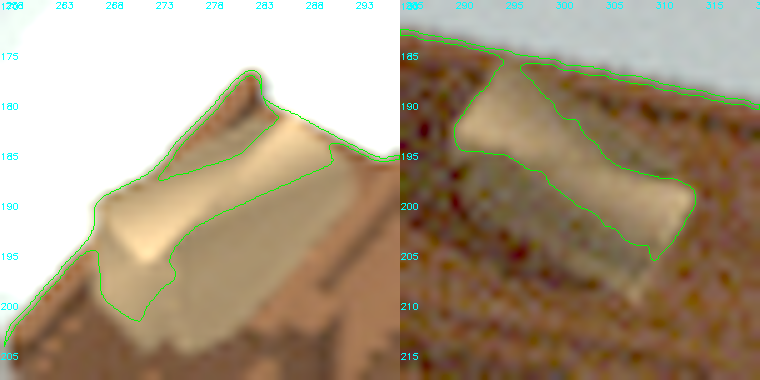

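```bash
cat >> meas.py <<'E'
def contw(d,roi,lo=.69,hi=.9,S=8):
    x0,y0,x1,y1=roi
    c=d["color"][y0:y1,x0:x1].astype(np.float32)
    c=cv2.GaussianBlur(c,(0,0),.6)
    c=cv2.GaussianBlur(cv2.resize(c,None,fx=S,fy=S,interpolation=cv2.INTER_CUBIC),(0,0),S*.4)
    r=c[...,1]/np.maximum(c[...,0],1)
    m=((r>lo)&(r<hi)).astype(np.uint8);m=cv2.morphologyEx(m,cv2.MORPH_OPEN,np.ones((15,15),np.uint8))
    k=max(cv2.findContours(m,cv2.RETR_EXTERNAL,cv2.CHAIN_APPROX_NONE)[0],key=cv2.contourArea)[:,0].astype(float)
    return (k+.5)/S-.5+[x0,y0],m
E
cat > showw.py <<'E'
from fr import *
import sys
def show(tag,rs=(258,170,298,208),rt=(285,180,321,218)):
    o=[]
    for d,roi in((load(tag+"_side.npz"),rs),(load(tag+"_top.npz"),rt)):
        x0,y0,x1,y1=roi
        k,m=contw(d,roi);h=cv2.approxPolyDP(cv2.convexHull(k.astype(np.float32)),.8,True)[:,0];print(h.round(1).tolist())
        b=big(d,x0,y0,x1-x0,y1-y0,10,.6,170)
        cv2.polylines(b,[np.int32((k-[x0,y0]+.5)*10)],True,(0,255,0),1);o.append(b)
    h=max(i.shape[0] for i in o);o=[cv2.copyMakeBorder(i,0,h-i.shape[0],0,0,0) for i in o]
    cv2.imwrite(f"pics/{tag}m2.png",np.hstack(o))
show(sys.argv[1])
E
python3 showw.py a6
```

```text
[[292.1000061035156, 183.8000030517578], [292.20001220703125, 190.1999969482422], [280.6000061035156, 203.3000030517578], [277.79998779296875, 204.6999969482422], [271.29998779296875, 204.3000030517578], [266.79998779296875, 199.3000030517578], [267.6000061035156, 190.10000610351562], [274.8999938964844, 184.10000610351562], [284.1000061035156, 180.60000610351562]]
[[294.6000061035156, 184.89999389648438], [297.6000061035156, 185.10000610351562], [313.70001220703125, 198.60000610351562], [313.20001220703125, 201.6999969482422], [308.79998779296875, 208.60000610351562], [302.20001220703125, 206.60000610351562], [293.8999938964844, 201.6999969482422], [291.3999938964844, 198.60000610351562], [289.79998779296875, 192.8000030517578]]
```

View pics/a6m2.png

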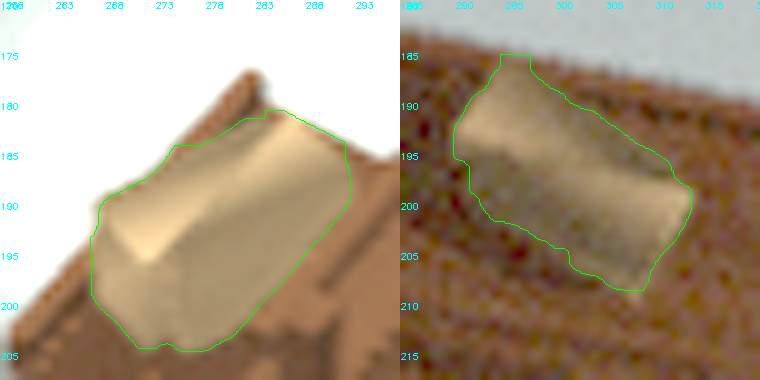

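Run:
```python
from fr import *
np.set_printoptions(precision=1,suppress=True)
s=load("a6_side.npz");t=load("a6_top.npz")
ks,_=contw(s,(258,170,298,208));kt,_=contw(t,(285,180,321,218))
def ln(d,k,a,b,z,nm,**kw):
    l=side(k,a,b,**kw);p=plane(d,l[0]-3*l[1],z)[:2];q=plane(d,l[0]+3*l[1],z)[:2];e=q-p
    p,q=W2S(p),W2S(q);e=q-p;print(nm,p,q,"dir in stand",np.degrees(np.arctan2(e[1],e[0]))%180);return l
L1=ln(t,kt,(298.5,186.5),(313,197.8),56,"lip edge t z56",tol=1.2)
L2=ln(s,ks,(280.6,203.3),(291.5,191),10,"back bottom s z10",tol=1.2)
L3=ln(t,kt,(293.9,201.7),(308,208.6),10,"back bottom t z10",tol=1.2)
L4=ln(s,ks,(266.8,199.3),(271,204.2),10,"head+y bottom s z10",tol=1)
L5=ln(t,kt,(290,192.5),(294.8,185.5),56,"head+y top t z56",tol=1)
L6=ln(t,kt,(313.2,201.5),(308.8,208.3),10,"-y end t z10",tol=1)
L7=ln(s,ks,(284.5,180.8),(291.5,183.8),56,"-y end s z56",tol=1)
for nm,d,a,b,z in(("lip/+y t",t,L1,L5,56),("lip/-y t56",t,L1,L6,56),("back/-y t10",t,L3,L6,10),("back/+y s10",s,L2,L4,10)): print(nm,W2S(plane(d,inter(a,b),z)))
```

```text
lip edge t z56 [49.3  5. ] [ 42.6 -12.5] dir in stand 69.03300546484044
back bottom s z10 [15.9 10.2] [ 15.6 -12.5] dir in stand 89.35421470473554
back bottom t z10 [15.4 11.4] [ 8.2 -6.4] dir in stand 67.88376460705545
head+y bottom s z10 [60.3 37.2] [39.2 44.1] dir in stand 161.71621102330118
head+y top t z56 [40.1 42.4] [57.2 34. ] dir in stand 153.68016906453357
-y end t z10 [ 10.3 -25.2] [ 27.9 -33.6] dir in stand 154.65588822133412
-y end s z56 [ 36.6 -29.7] [ 16.3 -29.4] dir in stand 178.88868610926272
lip/+y t [59.9 32.6]
lip/-y t56 [ 32.5 -38.7]
back/-y t10 [  2.1 -21.4]
back/+y s10 [16.3 51.7]
```

Run:
```python
from fr import *
np.set_printoptions(precision=1,suppress=True)
s=load("a6_side.npz");t=load("a6_top.npz")
for d,p,z in((t,(313.5,198.8),56),(t,(313.0,201),56),(t,(308.8,208.8),10),(t,(290,194.5),10),(t,(289.8,193),56),(t,(295,185),56),(s,(271.5,195),56),(s,(288.5,183.5),56),(s,(267.2,190),56),(s,(284,180.7),56),(s,(271.3,204.4),10),(s,(277.8,204.7),10)): print(p,z,W2S(plane(d,p,z)))
```

```text
(313.5, 198.8) 56 [ 30.  -31.9]
(313.0, 201) 56 [ 22.8 -31.7]
(308.8, 208.8) 10 [  4.8 -25.2]
(290, 194.5) 10 [38.  42.9]
(289.8, 193) 56 [32.7 44. ]
(295, 185) 56 [61.1 33.2]
(271.5, 195) 56 [36.9 44.8]
(288.5, 183.5) 56 [ 19.7 -24. ]
(267.2, 190) 56 [59.5 35.6]
(284, 180.7) 56 [ 38.  -25.9]
(271.3, 204.4) 10 [38.  45.3]
(277.8, 204.7) 10 [20.4 34.8]
```

Run:
```python
from act1 import *; from fr import *
r=[np.pi,0,np.radians(76.8-22.5)]
p=S2W(28.2,6)
manip.goto([*p,95],r);st("above")
snap("a7")
print(manip.move_linear([*p,60],v=150,max_force=15))
print(manip.move_linear([*p,27],v=70,max_force=8));st("down")
s=load("a7_side.npz");t=load("a7_top.npz")
a=big(s,235,135,80,75,5,.6,170);b=big(t,265,160,75,75,5,.6,150)
cv2.imwrite("pics/a7.png",np.hstack([a,b]))
```

```text
above t16.27 pos [585.5 -27.3  95.3] rot [3.141 0.    0.946] F [0.4 0.5 1.4] M [ 0.01 -0.15  0.01] w1.003 j [-0.18  0.25  1.74 -0.    1.15 -1.13]
False
False
down t17.38 pos [585.1 -26.2  26.7] rot [-3.141  0.     0.948] F [ 1.4 -0.4  0.1] M [ 0.08 -0.17  0.07] w1.000 j [-0.18  0.35  1.77  0.    1.03 -1.13]
```

View pics/a7.png

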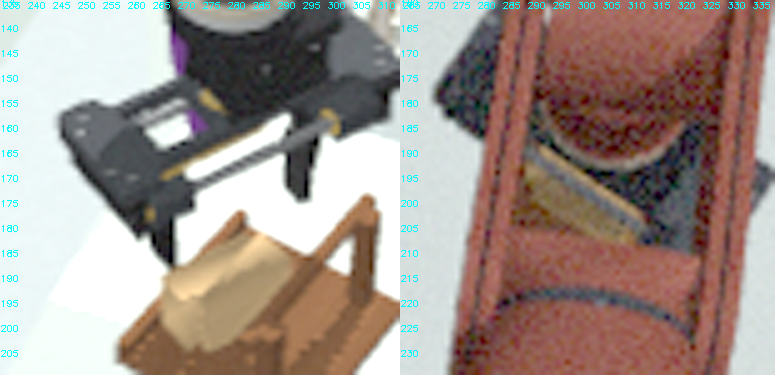

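Run:
```python
from act1 import *; from fr import *
manip.command_gripper(0.65,10);st("closed")
snap("a8")
s=load("a8_side.npz")
cv2.imwrite("pics/a8.png",big(s,240,150,75,62,8,.6,170))
```

```text
closed t18.19 pos [585.7 -26.4  27.4] rot [ 3.141 -0.     0.948] F [ 0.1 -0.1  4.1] M [ 0.01 -0.11  0.07] w0.653 j [-0.18  0.35  1.77 -0.    1.03 -1.13]
```

View pics/a8.png

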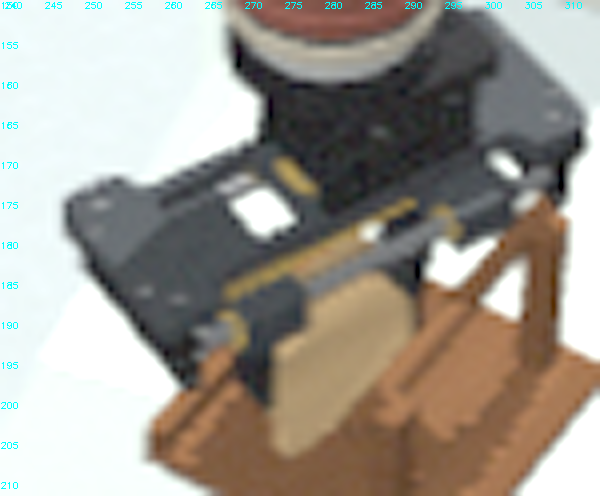

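Run:
```python
from act1 import *; from fr import *
manip.command_gripper(1.0)
o=manip.get_obs();manip.move_linear([*o["tool_pos"][:2],110],v=250);st()
snap("a9")
s=load("a9_side.npz")
cv2.imwrite("pics/a9.png",big(s,255,170,62,56,11,.6,170))
```

```text
t19.59 pos [586.1 -26.4 111.3] rot [ 3.139e+00 -1.000e-03  9.480e-01] F [-0.7 -0.3  0. ] M [ 0.03 -0.09  0.03] w1.000 j [-0.18  0.23  1.73  0.    1.18 -1.13]
```

View pics/a9.png

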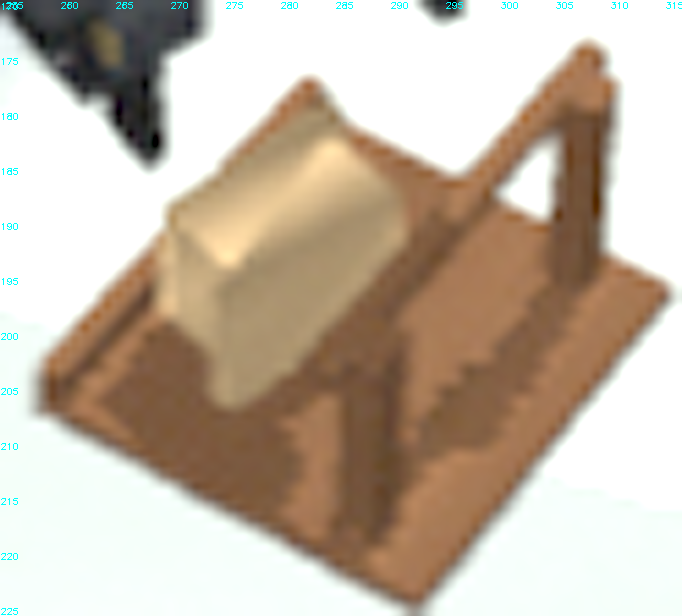

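Run:
```python
from fr import *
np.set_printoptions(precision=1,suppress=True)
s=load("a9_side.npz")
ks,_=contw(s,(258,168,298,210));print(cv2.approxPolyDP(cv2.convexHull(ks.astype(np.float32)),.7,True)[:,0].round(1).tolist())
for p,z in(((269.8,188.3),56),((274.5,194),56),((284,182.5),56),((283.5,179.3),56),((275,206.4),10),((268.5,198.2),10),((272.5,203),10),((289.5,186),56),((282,199.5),10)): print(p,z,W2S(plane(s,p,z)))
for p in((62,34,56),(24,34,56),(24,34,10),(62,-30,56),(24,-30,56),(24,-30,10),(62,34,10)): w=S2W(*p[:2]);print(p,proj(s,[*w,p[2]]))
```

```text
[[284.6000061035156, 179.3000030517578], [290.6000061035156, 186.89999389648438], [291.20001220703125, 191.6999969482422], [281.1000061035156, 203.39999389648438], [276.70001220703125, 206.39999389648438], [274.70001220703125, 206.39999389648438], [268.70001220703125, 197.1999969482422], [268.3999938964844, 191.39999389648438], [270.20001220703125, 188.39999389648438], [277.79998779296875, 181.1999969482422]]
(269.8, 188.3) 56 [56.8 25.4]
(274.5, 194) 56 [31.6 36.3]
(284, 182.5) 56 [ 33.8 -19.5]
(283.5, 179.3) 56 [ 42.6 -30. ]
(275, 206.4) 10 [23.8 45.4]
(268.5, 198.2) 10 [59.9 29.5]
(272.5, 203) 10 [38.1 38.5]
(289.5, 186) 56 [ 11.4 -16.9]
(282, 199.5) 10 [21.3  9.7]
(62, 34, 56) [266.8 189.3]
(24, 34, 56) [277.  194.6]
(24, 34, 10) [277. 204.]
(62, -30, 56) [278.4 176.8]
(24, -30, 56) [288.4 181.7]
(24, -30, 10) [288.1 191.3]
(62, 34, 10) [267.1 198.8]
```

Run:
```python
from fr import *
t=load("a9_top.npz");s=load("a9_side.npz")
cv2.imwrite("pics/a9b.png",np.hstack([big(t,275,170,45,50,8,.6,130),big(s,262,174,34,36,12,.8,150)[:400]]))
```

```text
(no output)
```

View pics/a9b.png

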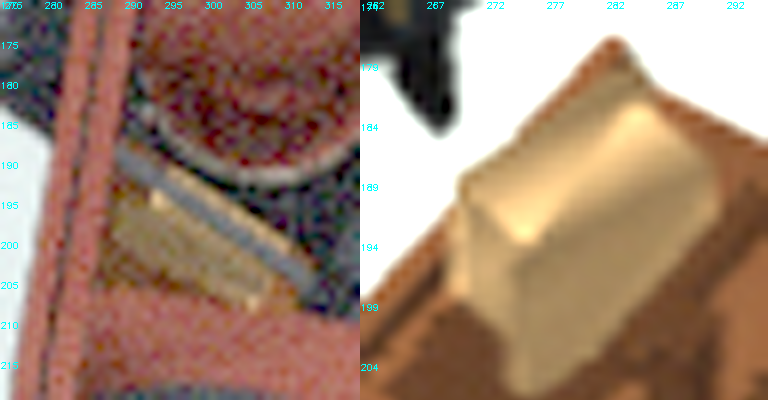

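Run:
```python
from act1 import *; from fr import *
p=S2W(8.2,17.1)
manip.move_linear([*p,64],v=250)
print(manip.move_linear([*p,27],v=90,max_force=10));st("down")
manip.command_gripper(0.55,12);st("closed")
snap("b1")
cv2.imwrite("pics/b1.png",big(load("b1_side.npz"),240,150,75,62,8,.6,170))
```

```text
True
down t20.26 pos [570.6 -11.3  59.3] rot [ 3.137e+00 -2.000e-03  9.490e-01] F [ 3.8 -1.2 -2. ] M [ 0.04 -0.66  0.13] w0.999 j [-0.16  0.26  1.8  -0.    1.07 -1.11]
closed t21.18 pos [571.3 -11.4  61.3] rot [ 3.136e+00 -3.000e-03  9.480e-01] F [0.2 0.3 0.3] M [ 0.08 -0.1   0.05] w0.552 j [-0.16  0.26  1.8  -0.    1.07 -1.11]
```

View pics/b1.png

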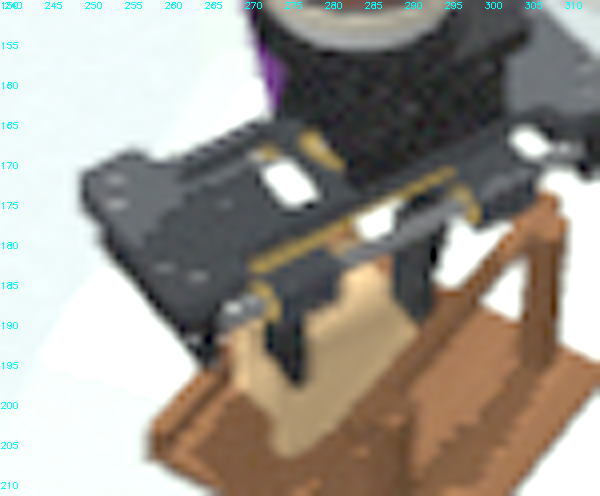

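Run:
```python
from act1 import *; from fr import *
manip.command_gripper(1.0)
p=S2W(8.2,17.1)
print(manip.move_linear([*p,27.5],v=70,max_force=20));o=st("down")
if o["tool_pos"][2]<30:
    manip.command_gripper(0.6,12);st("closed")
snap("b2")
cv2.imwrite("pics/b2.png",big(load("b2_side.npz"),240,150,75,62,8,.6,170))
```

```text
False
down t22.84 pos [573.  -12.2  29.3] rot [ 3.126 -0.006  0.95 ] F [10.4 -2.8  3.6] M [-0.43 -1.38  0.54] w1.005 j [-0.16  0.3   1.82 -0.    1.   -1.11]
closed t23.39 pos [568.9 -11.4  27.3] rot [ 3.135e+00 -3.000e-03  9.480e-01] F [ 4.2 -2.9 -0.7] M [-0.45 -0.67  0.21] w0.735 j [-0.16  0.31  1.82 -0.    1.01 -1.11]
```

View pics/b2.png

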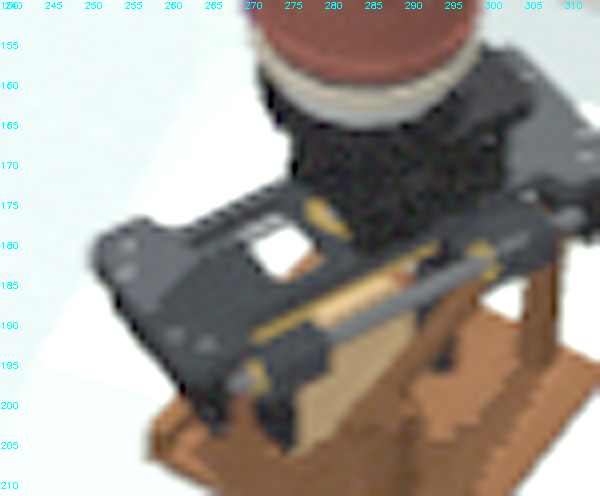

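Run:
```python
from act1 import *; from fr import *
o=manip.get_obs();p=o["tool_pos"]
q=S2W(10,4)
manip.move_linear([p[0]+1,p[1],95],v=180)
manip.move_linear([*q,100],[np.pi,0,np.radians(76.8)],v=150);st("hover")
snap("b3")
cv2.imwrite("pics/b3.png",big(load("b3_side.npz"),240,125,75,90,6,.6,170))
```

```text
hover t24.56 pos [565.9 -23.7  98.2] rot [-3.138 -0.     1.338] F [-0.   0.2 -0.8] M [ 0.09 -0.08  0.  ] w0.731 j [-0.18  0.21  1.79  0.    1.15 -1.52]
```

View pics/b3.png

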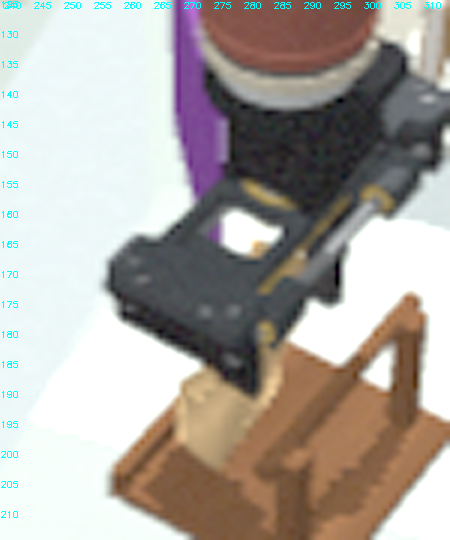

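Run:
```python
from fr import *
np.set_printoptions(precision=1,suppress=True)
s=load("b3_side.npz");t=load("b3_top.npz")
cv2.imwrite("pics/b3b.png",np.hstack([big(s,262,160,36,46,11,.7,160),big(t,280,175,46,50,8,.6,110)[:506] if 0 else cv2.resize(big(t,280,175,46,50,8,.6,110),(380,506))]))
```

```text
(no output)
```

View pics/b3b.png

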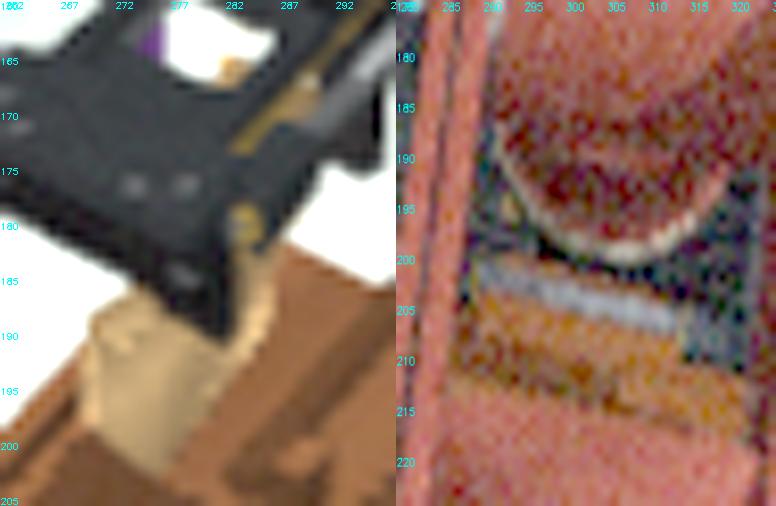

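Run:
```python
from fr import *
np.set_printoptions(precision=1,suppress=True)
s=load("b3_side.npz");t=load("b3_top.npz")
c=W2S([565.9,-23.7]);print(c)
for x in(c[0],c[0]+4):
  for y in(c[1]-32,c[1]+32):
    for z in(81,127): print(x,y,z,proj(s,[*S2W(x,y),z]),proj(t,[*S2W(x,y),z]))
for p,z in(((268.5,188),56),((268.5,196.5),10),((275.5,203),10),((276,193),56)):print(p,W2S(plane(s,p,z)))
```

```text
[8.7 4.1]
8.694939946786373 -27.90634401521352 81 [292.4 178.8] [311.5 203.6]
8.694939946786373 -27.90634401521352 127 [292.8 168.3] [312.6 200.6]
8.694939946786373 36.09365598478648 81 [280.8 191.8] [291.  199.3]
8.694939946786373 36.09365598478648 127 [280.9 181.5] [291.5 196.2]
12.694939946786373 -27.90634401521352 81 [291.3 178.2] [311.7 202.3]
12.694939946786373 -27.90634401521352 127 [291.7 167.8] [312.9 199.4]
12.694939946786373 36.09365598478648 81 [279.7 191.2] [291.3 198.1]
12.694939946786373 36.09365598478648 127 [279.8 180.9] [291.8 195. ]
(268.5, 188) [60.9 26.6]
(268.5, 196.5) [64.  23.6]
(275.5, 203) [30.3 33.2]
(276, 193) [30.1 30.4]
```

Run:
```python
from act1 import *; from fr import *
q=S2W(-5,4)
manip.move_linear([*q,150],v=250);st()
snap("b4")
s=load("b4_side.npz")
cv2.imwrite("pics/b4.png",np.hstack([big(s,245,120,60,92,6,.7,160),big(s,262,172,34,36,11,.7,160)[:552] if 0 else cv2.copyMakeBorder(big(s,262,172,34,36,11,.7,160),0,156,0,0,0)]))
ks,_=contw(s,(258,172,296,210));print(cv2.approxPolyDP(cv2.convexHull(ks.astype(np.float32)),.7,True)[:,0].round(1).tolist())
```

```text
t25.02 pos [553.6 -20.6 151.5] rot [ 3.138 -0.     1.34 ] F [-0.2  0.3 -0.9] M [ 0.07 -0.17 -0.01] w0.732 j [-0.18  0.11  1.79  0.    1.24 -1.52]
[[284.1000061035156, 178.6999969482422], [286.1000061035156, 180.6999969482422], [285.79998779296875, 189.6999969482422], [276.79998779296875, 201.6999969482422], [274.29998779296875, 202.1999969482422], [268.79998779296875, 197.3000030517578], [268.3999938964844, 191.39999389648438], [270.29998779296875, 188.3000030517578], [277.70001220703125, 181.3000030517578], [282.20001220703125, 178.6999969482422]]
```

View pics/b4.png

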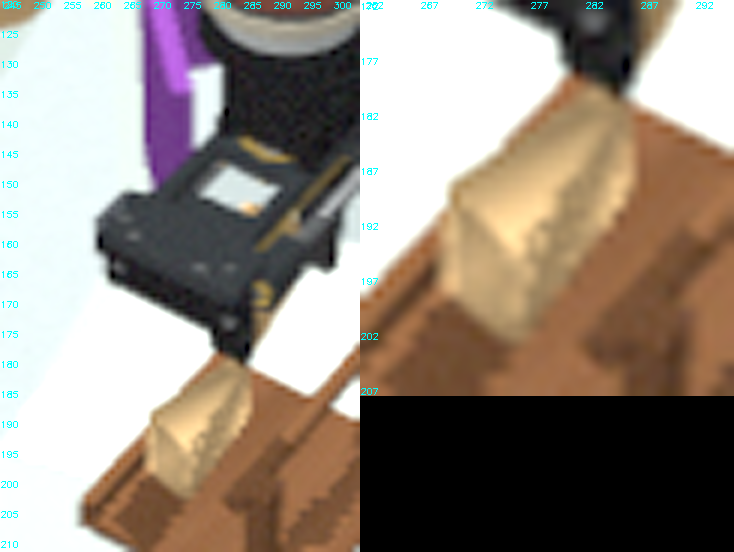

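Run:
```python
from fr import *
np.set_printoptions(precision=1,suppress=True)
s=load("b4_side.npz")
c=W2S([553.6,-20.6]);print("tcp",c)
for p in((285.5,176),(287.5,174),(290,170),(292,167)): print(p,W2S(plane(s,p,134))-c)
for p,z in(((270,188.4),56),((268.8,197.6),10),((275.2,202.4),10),((275.5,193),56),((285.9,189.8),10),((286,180.5),56)):print(p,z,W2S(plane(s,p,z)))
cv2.imwrite("pics/b4h.png",big(s,275,155,25,30,20,.7,170))
```

```text
tcp [-4.   4.3]
(285.5, 176) [10.1 11.7]
(287.5, 174) [9.6 1.7]
(290, 170) [ 12.4 -16. ]
(292, 167) [ 14.2 -29.6]
(270, 188.4) 56 [56.1 25.4]
(268.8, 197.6) 10 [60.6 26.9]
(275.2, 202.4) 10 [32.5 31.7]
(275.5, 193) 56 [31.4 31.3]
(285.9, 189.8) 10 [ 33.5 -31.4]
(286, 180.5) 56 [ 33.2 -30.2]
```

View pics/b4h.png

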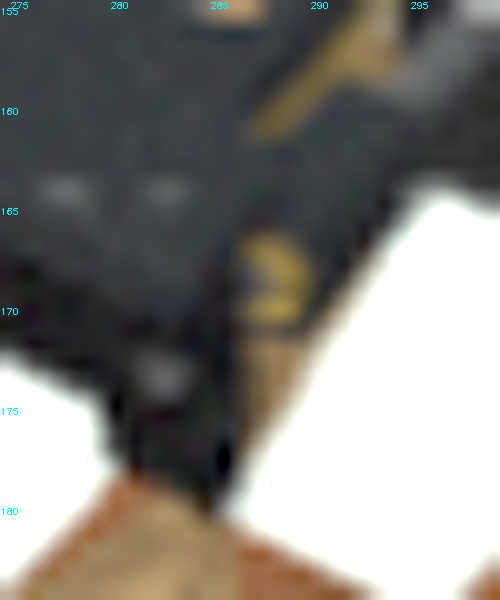

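Run:
```python
from act1 import *; from fr import *
def fs(tag):
    o=manip.get_obs();f=o["wrist_force"];print(tag,"t%.2f"%o["t"],W2S(o["tool_pos"]).round(1),o["tool_pos"][2].round(1),"Fs",(f[:2]@X).round(1),(f[:2]@Y).round(1),f[2].round(1),"w%.3f"%o["gripper_width"]);return o
q=S2W(-5,-1)
print(manip.move_linear([*q,60],v=200));fs("mid")
print(manip.move_linear([*q,28],v=80,max_force=15));o=fs("down")
if o["tool_pos"][2]<30.5:
    for x in (4,10,13,15,16,17,18,19):
        manip.move_linear([*S2W(x,-1),28],v=45)
        o=fs(x)
        if o["wrist_force"][:2]@X<-6: break
snap("b5")
cv2.imwrite("pics/b5.png",big(load("b5_side.npz"),240,150,75,62,8,.6,170))
```

```text
False
mid t25.72 [-5.2 -1. ] 59.8 Fs 0.3 0.5 -0.5 w0.732
False
down t26.27 [-5.5 -1. ] 27.3 Fs 0.4 -0.1 -0.4 w0.735
4 t26.62 [ 4.5 -1. ] 28.1 Fs -0.1 -0.2 -0.2 w0.729
10 t26.90 [10.4 -1. ] 28.1 Fs -0.9 -0.4 0.1 w0.730
13 t27.15 [13.2 -1. ] 28.1 Fs -0.2 0.2 -1.3 w0.732
15 t27.40 [14.5 -1. ] 27.7 Fs -1.7 0.6 -0.2 w0.736
16 t27.65 [14.8 -1. ] 27.6 Fs -4.9 -0.2 2.3 w0.733
17 t27.90 [15.  -1.1] 27.3 Fs -6.8 -0.1 2.4 w0.732
```

View pics/b5.png

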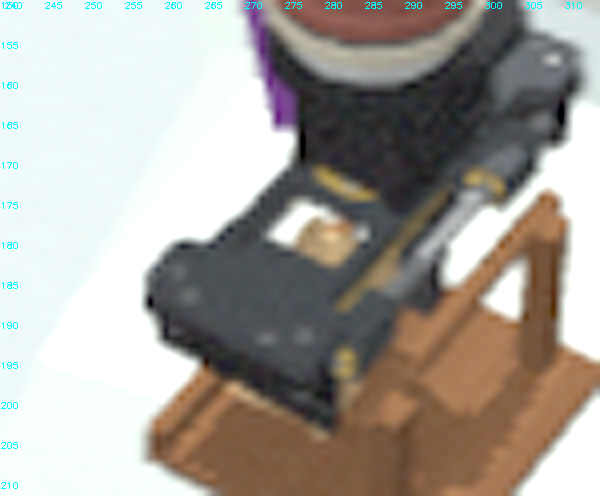

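Run:
```python
from act1 import *; from fr import *
manip.move_linear([*S2W(14.8,-1),28],v=45);st("backoff")
manip.command_gripper(0.9)
manip.move_linear([*S2W(14.8,-1),110],v=250);st()
snap("b6")
s=load("b6_side.npz")
cv2.imwrite("pics/b6.png",big(s,255,170,62,56,11,.6,170))
ks,_=contw(s,(258,168,298,210));print(cv2.approxPolyDP(cv2.convexHull(ks.astype(np.float32)),.7,True)[:,0].round(1).tolist())
```

```text
backoff t28.25 pos [570.5 -30.   28. ] rot [-3.141 -0.     1.34 ] F [-1.6  1.   1.4] M [ 0.17  0.33 -0.06] w0.732 j [-0.19  0.31  1.81  0.    1.02 -1.53]
 t29.32 pos [571.5 -30.2 111.4] rot [ 3.139 -0.     1.34 ] F [-0.   0.5 -0.3] M [ 0.05 -0.17 -0.  ] w0.899 j [-0.19  0.2   1.77 -0.    1.17 -1.53]
[[282.6000061035156, 175.1999969482422], [289.1000061035156, 182.1999969482422], [289.20001220703125, 190.60000610351562], [281.6000061035156, 202.8000030517578], [278.1000061035156, 204.10000610351562], [268.6000061035156, 198.39999389648438], [268.20001220703125, 191.8000030517578], [280.29998779296875, 175.39999389648438]]
```

View pics/b6.png

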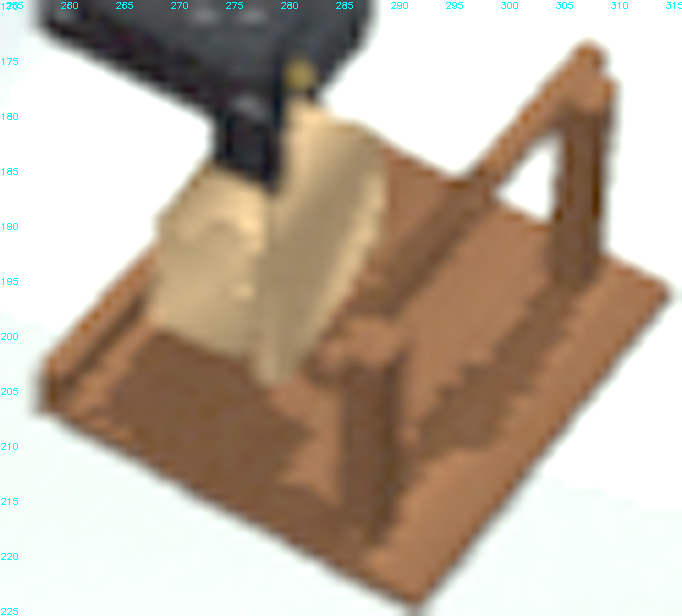

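Run:
```python
from fr import *
np.set_printoptions(precision=1,suppress=True)
s=load("b6_side.npz")
for p,z in(((268.4,198.5),10),((276.3,202),10),((278.3,204.4),10),((289.2,190.7),10),((268.5,190),56),((288.9,182.5),56)):print(p,z,W2S(plane(s,p,z)))
```

```text
(268.4, 198.5) 10 [59.5 30.6]
(276.3, 202) 10 [30.5 28.4]
(278.3, 204.4) 10 [19.8 33. ]
(289.2, 190.7) 10 [ 22.5 -34.1]
(268.5, 190) 56 [56.2 33.4]
(288.9, 182.5) 56 [ 21.  -28.2]
```

Run:
```python
from act1 import *; from fr import *
def fs(tag):
    o=manip.get_obs();f=o["wrist_force"];print(tag,"t%.2f"%o["t"],W2S(o["tool_pos"]).round(1),o["tool_pos"][2].round(1),"Fs",(f[:2]@X).round(1),(f[:2]@Y).round(1),f[2].round(1),"w%.3f"%o["gripper_width"]);return o
q=S2W(18,-4)
manip.move_linear([*q,28],v=170,max_force=25);o=fs("down")
if o["tool_pos"][2]<31:
    manip.command_gripper(0.65,10);fs("closed")
    for x in (19.2,20.2,21.2,22.2):
        manip.move_linear([*S2W(x,-4),28],v=45);o=fs(x)
        if o["wrist_force"][:2]@X<-4.5: break
    p=W2S(o["tool_pos"])
    manip.move_linear([*S2W(p[0]-.3,-4),28],v=45);fs("back")
    manip.command_gripper(0.88)
    manip.move_linear([*S2W(p[0]-2,-4),110],v=250);fs("up")
snap("b7")
s=load("b7_side.npz")
cv2.imwrite("pics/b7.png",big(s,255,170,62,56,11,.6,170))
```

```text
down t30.06 [17.9 -4. ] 27.8 Fs -0.1 0.5 0.2 w0.899
closed t30.49 [19.  -3.8] 29.3 Fs -0.2 0.2 5.3 w0.736
19.2 t30.74 [19.2 -3.7] 29.3 Fs -4.9 0.9 10.0 w0.732
back t30.99 [19.1 -3.7] 29.3 Fs -4.5 1.6 8.1 w0.734
up t32.04 [18. -4.] 111.4 Fs 0.1 0.4 -1.1 w0.881
```

View pics/b7.png

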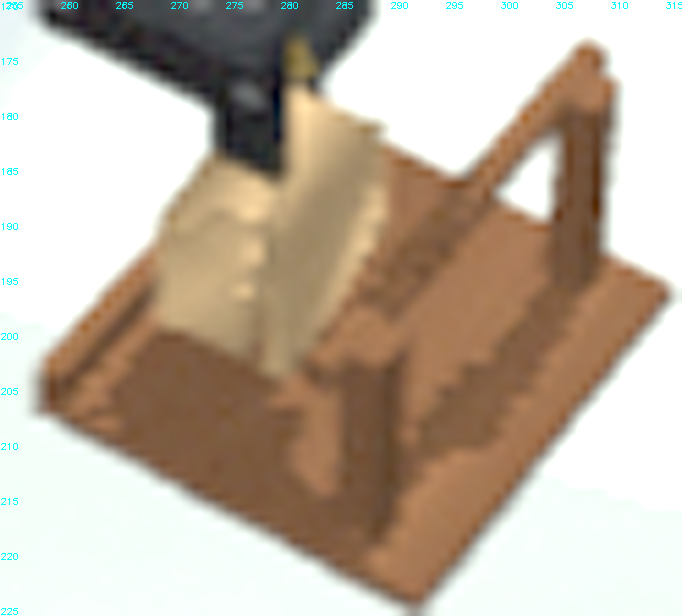

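Run:
```python
from fr import *
np.set_printoptions(precision=1,suppress=True)
s=load("side0.npz");t=load("top0.npz")
def br(d,roi,th,S=8):
    x0,y0,x1,y1=roi;c=d["color"][y0:y1,x0:x1].astype(np.float32)
    c=cv2.resize(c,None,fx=S,fy=S,interpolation=cv2.INTER_CUBIC);m=((c[...,0]>th)&(c[...,2]<.72*c[...,0])).astype(np.uint8)
    k=max(cv2.findContours(m,cv2.RETR_EXTERNAL,cv2.CHAIN_APPROX_NONE)[0],key=cv2.contourArea)[:,0].astype(np.float32)
    k=(k+.5)/S-.5+np.array([x0,y0],np.float32);r=cv2.minAreaRect(k.astype(np.float32));return r
r=br(t,(385,205,437,222),95);print(r,cv2.boxPoints(r))
for b in cv2.boxPoints(r): print(plane(t,b,152)[:2])
print("centre top",plane(t,r[0],152))
r2=br(s,(322,95,345,125),125);print(r2)
for b in cv2.boxPoints(r2): print(b,plane(s,b,152)[:2])
print("centre side",plane(s,r2[0],152))
print(tri(t,r[0],s,r2[0]))
# panel bottom +y corner in side view
for p,z in(((325.5,151.5),12),((328,151.5),12)): print(p,plane(s,p,z))
b=big(t,380,203,56,24,10,.7,160);a=big(s,320,95,24,60,10,.7,200)
cv2.imwrite("pics/pan.png",np.hstack([a,cv2.copyMakeBorder(b,0,360,0,0,0)]))
```

```text
((411.527099609375, 212.3900146484375), (4.184998035430908, 37.86864471435547), 86.98721313476562) [[392.5 211.3]
 [430.3 209.3]
 [430.5 213.5]
 [392.7 215.5]]
[ 517.4 -283.6]
[ 521.1 -393.4]
[ 508.8 -393.1]
[ 505.1 -283.4]
centre top [ 513.1 -338.4  152. ]
((333.6994934082031, 109.92106628417969), (4.423498630523682, 22.009002685546875), 22.011281967163086)
[327.5 119.3] [ 519.9 -280.8]
[335.8  98.9] [ 524.3 -395.5]
[339.9 100.5] [ 508.7 -391.6]
[331.6 121. ] [ 505.1 -277.5]
centre side [ 514.4 -334.9  152. ]
(array([ 514.5, -339.3,  148.5]), np.float64(1.5891247735814267))
(325.5, 151.5) [ 512.7 -280.1   12. ]
(328, 151.5) [ 504.5 -283.3   12. ]
```

View pics/pan.png

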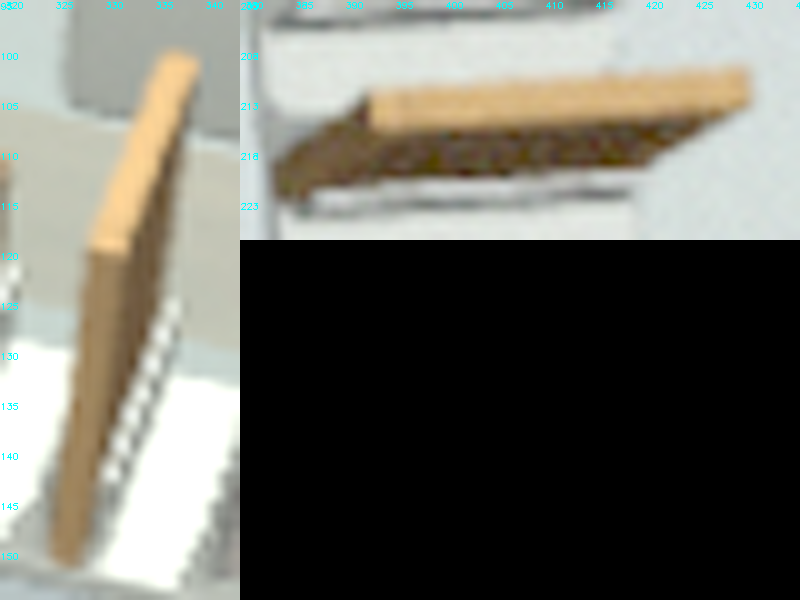

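```bash
cat >> fr.py <<'E'
def ppose(th,xfront,zfoot,y,d=101,extra=0):
    """panel tilt th(deg), front-bottom corner x, back-bottom corner z; TCP d above foot; returns pos,rpy"""
    a=np.radians(th);n=np.array([np.cos(a),np.sin(a)]);u=np.array([-np.sin(a),np.cos(a)])
    B=np.array([xfront-12*np.cos(a),zfoot]);F=B+6*n;T=F+(d+extra)*u
    return [*S2W(T[0],y),T[1]],[np.pi,-a,YAW]
E
python3 - <<'E'
from act1 import *; from fr import *
for a in((17,20,10,0,101,100),(17,20,10.7,0),(20.5,20.7,10.3,0)): 
    p,r=ppose(*a);print(np.round(p,1),manip.ik(p,r))
r=[np.pi,0,np.radians(2)]
manip.goto([513.5,-337.5,185],r);st("above")
manip.command_gripper(0.5)
manip.move_linear([513.5,-337.5,113],v=170,max_force=20);st("down")
snap("c1")
s=load("c1_side.npz")
cv2.imwrite("pics/c1.png",big(s,295,60,75,95,6,.7,200))
E
```

```text
[513.2 -15.5 204. ] [-0.1725668  -0.27909669  2.07841412 -0.01952154  1.04611912  0.06507554]
[541.6 -22.2 109. ] [-0.17643071 -0.08221155  2.10123469 -0.02143861  0.82638496  0.06612624]
[536.7 -21.1 107. ] [-0.17318243 -0.1323723   2.16537015 -0.02932764  0.75155349  0.07501627]
above t33.35 pos [ 513.5 -336.3  184. ] rot [-3.14e+00  1.00e-03  3.70e-02] F [0.2 0.3 0. ] M [ 0.   -0.15 -0.04] w0.878 j [-0.71  0.22  1.6   0.    1.32 -0.75]
down t34.77 pos [ 513.7 -337.7  113.4] rot [ 3.141 -0.     0.035] F [ 0.9 -0.1 -0.4] M [-0.05 -0.09  0.01] w0.496 j [-0.71  0.29  1.65  0.    1.2  -0.74]
```

View pics/c1.png

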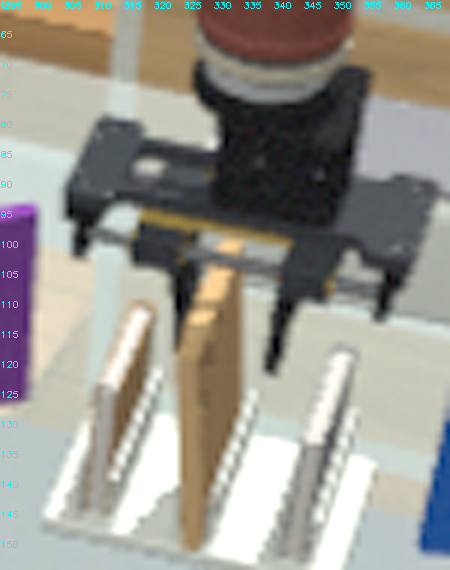

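Run:
```python
from act1 import *; from fr import *
manip.command_gripper(0.05,30);st("closed")
manip.move_linear([513.7,-337.7,228],v=230);st("lift")
snap("c2")
p,r=ppose(17,20,10,0,101,100)
manip.goto(p,r);o=st("pre");print(np.round(p,1))
snap("c3")
s=load("c3_side.npz");t=load("c3_top.npz")
cv2.imwrite("pics/c3.png",np.hstack([big(s,240,90,80,135,4,.7,200),big(t,240,140,110,135,4,.6,150)]))
```

```text
closed t35.52 pos [ 513.4 -337.6  113.1] rot [3.142 0.    0.035] F [ 0.4 -0.2  1.1] M [-0.01  0.06 -0.04] w0.136 j [-0.71  0.29  1.65 -0.    1.2  -0.74]
lift t36.17 pos [ 513.1 -337.1  226.3] rot [-3.14e+00  2.00e-03  3.50e-02] F [-0.8 -0.4 -3.7] M [ 0.03 -0.04  0.03] w0.137 j [-0.71  0.19  1.55  0.    1.4  -0.74]
pre t37.51 pos [513.5 -16.2 204.2] rot [ 3.141 -0.297 -0.23 ] F [ 0.3  0.7 -2. ] M [ 0.04  0.25 -0.01] w0.136 j [-0.17 -0.28  2.08 -0.02  1.05  0.06]
[513.2 -15.5 204. ]
```

View pics/c3.png

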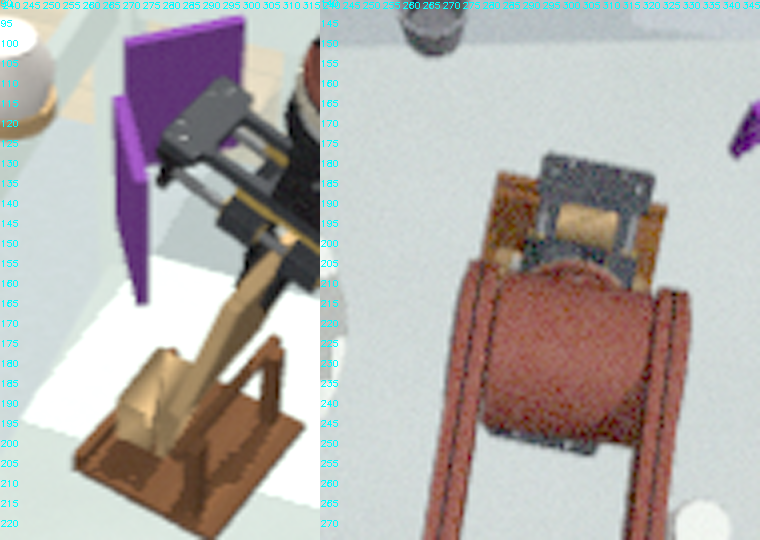

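Run:
```python
from fr import *
np.set_printoptions(precision=1,suppress=True)
s=load("c3_side.npz")
a=np.radians(17);n=np.array([np.cos(a),np.sin(a)]);u=np.array([-np.sin(a),np.cos(a)])
B=np.array([20-12*np.cos(a),10])+100*u
for y in(52,55,58):
  for nm,P in(("B",B),("Fr",B+12*n),("Ttop",B+140*u),("TtopF",B+140*u+12*n)): print(y,nm,proj(s,[*S2W(P[0],y),P[1]]))
cv2.imwrite("pics/c3b.png",big(s,265,145,45,62,9,.7,200))
```

```text
52 B [286.2 194. ]
52 Fr [282.9 191.5]
52 Ttop [300.2 167.4]
52 TtopF [296.5 164.6]
55 B [285.6 194.7]
55 Fr [282.4 192.2]
55 Ttop [299.6 168. ]
55 TtopF [295.9 165.3]
58 B [285.1 195.3]
58 Fr [281.8 192.8]
58 Ttop [299.  168.7]
58 TtopF [295.3 166. ]
```

View pics/c3b.png

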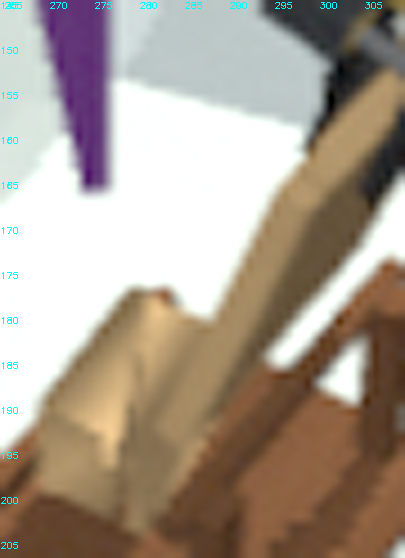

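Run:
```python
from act1 import *; from fr import *
p,r=ppose(17,20,12,0)
print(manip.move_linear(p,r,v=130,max_force=15));o=st("low");print(np.round(p,1))
snap("c4")
if np.linalg.norm(o["tool_pos"]-p)<4:
    p,r=ppose(20,20.3,10.3,0)
    print(manip.move_linear(p,r,v=30,max_force=8));o=st("tilt");print(np.round(p,1))
    snap("c5")
s=load("c5_side.npz") if np.linalg.norm(o["tool_pos"]-p)<8 else load("c4_side.npz")
cv2.imwrite("pics/c5.png",big(s,255,130,60,100,6,.7,200))
```

```text
True
low t38.39 pos [540.6 -22.5 108.3] rot [ 3.141 -0.293 -0.231] F [-1.3 -0.3  3.8] M [-0.07 -0.09 -0.  ] w0.134 j [-0.18 -0.08  2.1  -0.02  0.83  0.07]
[541.6 -22.2 110.3]
False
tilt t38.74 pos [536.5 -21.  107. ] rot [ 3.142 -0.348 -0.23 ] F [-0.1 -0.6 -1. ] M [0.02 0.1  0.01] w0.136 j [-0.17 -0.13  2.16 -0.03  0.76  0.07]
[537.1 -21.2 107.3]
```

View pics/c5.png

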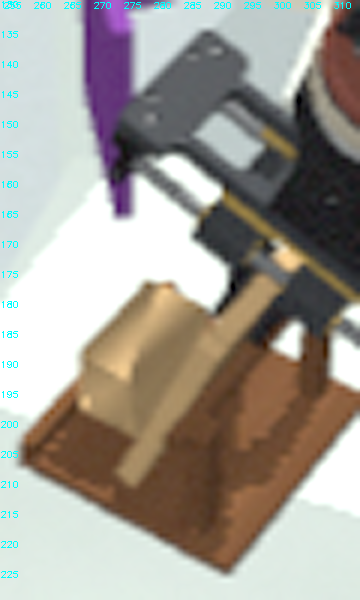

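Run:
```python
from fr import *
np.set_printoptions(precision=1,suppress=True)
s=load("c5_side.npz")
cv2.imwrite("pics/c5b.png",big(s,262,172,50,44,14,.7,180))
a=np.radians(20);n=np.array([np.cos(a),np.sin(a)]);u=np.array([-np.sin(a),np.cos(a)])
B=np.array([20.3-12*np.cos(a),10.3])
for y in(55,):
  for nm,P in(("B",B),("Fr",B+12*n),("Ttop",B+140*u),("TtopF",B+140*u+12*n)): print(y,nm,proj(s,[*S2W(P[0],y),P[1]]))
print(proj(s,[*S2W(24,29),10]),proj(s,[*S2W(24,29),56]))
```

```text
55 B [277.2 210.4]
55 Fr [274.2 208. ]
55 Ttop [291.2 189.1]
55 TtopF [287.9 186.4]
[277.9 203. ] [277.9 193.6]
```

View pics/c5b.png

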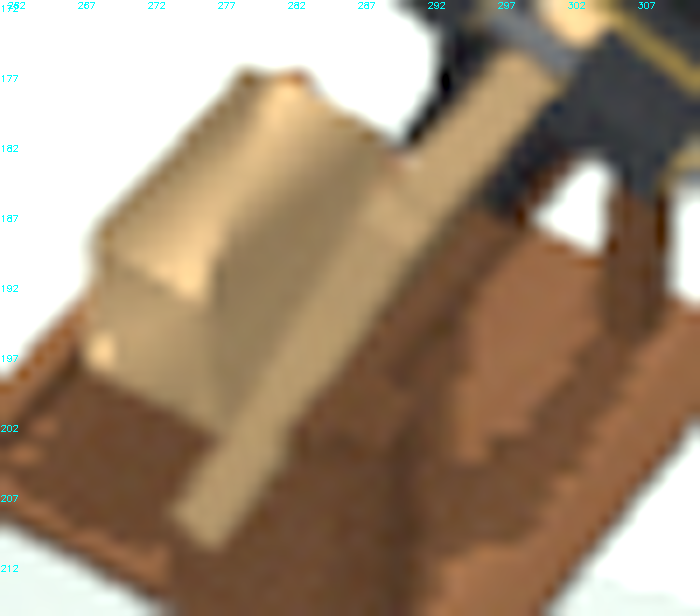

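Run:
```python
from act1 import *; from fr import *
for th in(20.6,21.2,21.8):
    p,r=ppose(th,20.5,10,0)
    manip.move_linear(p,r,v=30);o=st("tilt%.1f"%th)
    if abs(o["wrist_force"][:2]@X)>2.5: break
snap("c6")
manip.command_gripper(0.3);st("open")
snap("c7")
cv2.imwrite("pics/c7.png",np.hstack([big(load(f"c{i}_side.npz"),258,165,50,50,8,.7,180) for i in(6,7)]))
```

```text
tilt20.6 t39.09 pos [536.5 -21.1 106.6] rot [ 3.142 -0.36  -0.23 ] F [ 0.4 -1.4 -1.3] M [-0.02 -0.03 -0.02] w0.139 j [-0.17 -0.13  2.17 -0.03  0.75  0.08]
tilt21.2 t39.34 pos [535.9 -20.9 106.6] rot [-3.142 -0.371 -0.231] F [ 4.6 -1.6 -5.1] M [-0.12 -0.5  -0.04] w0.138 j [-0.17 -0.14  2.18 -0.03  0.73  0.08]
open t40.04 pos [535.4 -20.7 106.3] rot [-3.142 -0.37  -0.23 ] F [ 0.2 -1.3 -0.2] M [ 0.06  0.1  -0.01] w0.299 j [-0.17 -0.14  2.18 -0.03  0.74  0.08]
```

View pics/c7.png

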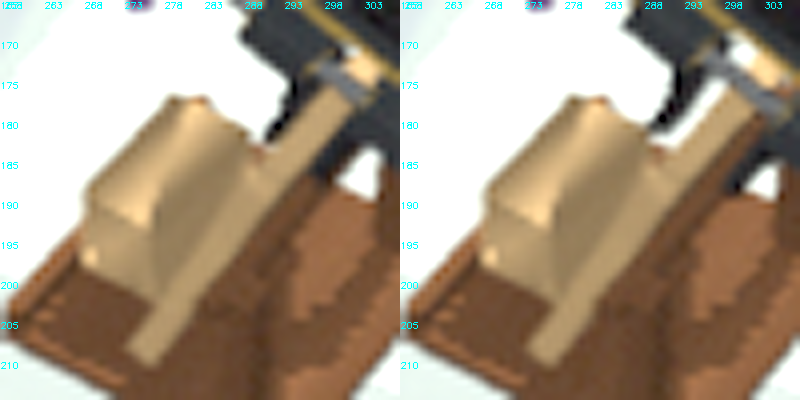

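Run:
```python
from act1 import *; from fr import *
o=manip.get_obs();a=-o["ee_rot"][1]
q=o["tool_pos"]+np.array([*(-np.sin(a)*X),np.cos(a)])*90
manip.move_linear(q,v=130);st("ret")
j=manip.get_obs()["joint_positions"].copy();j[0]=-0.75;manip.move_j(list(j));st("away")
snap("d1")
s=load("d1_side.npz");t=load("d1_top.npz")
cv2.imwrite("pics/d1.png",np.hstack([big(s,250,155,62,74,6,.7,190),big(t,262,165,68,74,6,.6,150)]))
cv2.imwrite("pics/d1f.png",s["color"][:,:,::-1])
```

```text
ret t40.98 pos [503.4 -13.3 189.5] rot [ 3.142 -0.369 -0.23 ] F [ 0.3 -0.2 -0.5] M [ 0.03  0.14 -0.08] w0.299 j [-0.17 -0.35  2.18 -0.03  0.95  0.08]
away t42.08 pos [ 413.2 -287.4  188.9] rot [-3.141 -0.368 -0.812] F [-0.4  0.6 -0.3] M [ 0.15  0.13 -0.02] w0.302 j [-0.75 -0.35  2.18 -0.03  0.95  0.08]
```

View pics/d1.png

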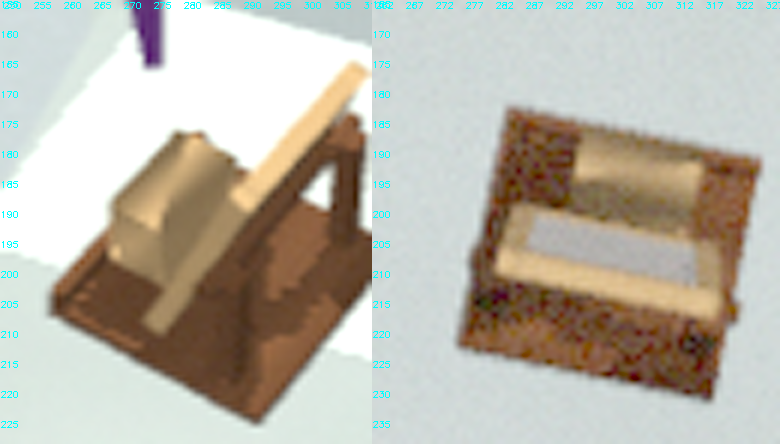

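View pics/d1f.png

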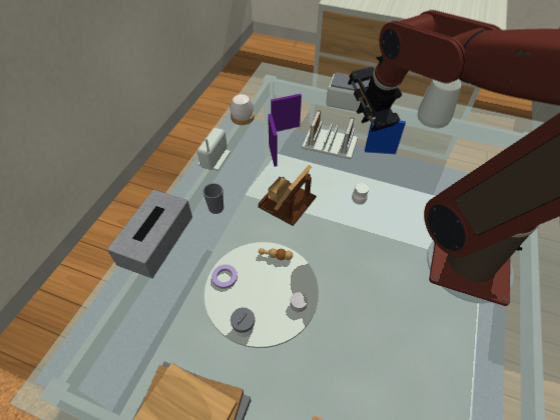

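Run:
```python
from fr import *
np.set_printoptions(precision=1,suppress=True)
t=load("d1_top.npz");s=load("d1_side.npz")
cv2.imwrite("pics/d1t.png",big(t,270,178,60,52,12,.6,150))
def br(d,roi,th,S=8):
    x0,y0,x1,y1=roi;c=d["color"][y0:y1,x0:x1].astype(np.float32)
    c=cv2.GaussianBlur(cv2.resize(c,None,fx=S,fy=S,interpolation=cv2.INTER_CUBIC),(0,0),3);m=((c[...,1]>th)).astype(np.uint8)
    k=max(cv2.findContours(m,cv2.RETR_EXTERNAL,cv2.CHAIN_APPROX_NONE)[0],key=cv2.contourArea)[:,0].astype(np.float32)
    return (k+.5)/S-.5+np.array([x0,y0],np.float32)
k=br(t,(276,198,326,222),60);r=cv2.minAreaRect(k.astype(np.float32));print(r);
for b in cv2.boxPoints(r): print(b,W2S(plane(t,b,141)))
```

```text
((301.7619934082031, 207.6273956298828), (37.72784423828125, 13.335897445678711), 11.309932708740234)
[282.  210.5] [-41.8  54.8]
[284.6 197.4] [-1.9 55.3]
[321.6 204.8] [ -1.  -55.5]
[319.  217.9] [-40.7 -55.5]
```

View pics/d1t.png

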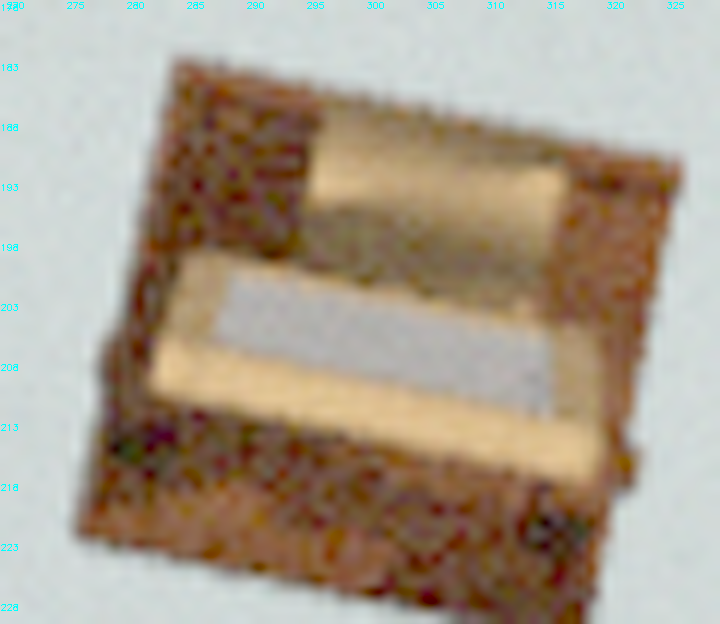

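Run:
```python
from act1 import *
st();print(manip.sign_off())
```

```text
t42.18 pos [ 413.6 -287.   189.2] rot [-3.141 -0.369 -0.811] F [-0.1  0.   0.6] M [ 0.19  0.1  -0.03] w0.301 j [-0.75 -0.35  2.18 -0.03  0.95  0.08]
the job is handed in; nothing more can be done
None
```

The job is handed in at 42.2 s of the 48 s: the loose wedge is packed head to tail on the stand, and the panel leans on the rail behind it, white front over the lip.

**What went wrong on the way:**
- When I first released the loose wedge, both wedges turned about 20°, most likely because a finger dragged the packed wedge.
- A squeeze meant to square them closed too far, to 57 mm instead of 64 mm.
- I lifted the loose wedge back out, used it to press the packed one against the lip again, then shifted it 3 mm and pushed it snug.
- One descent also touched the rail, at about 10 N.
- The packed wedge has therefore moved a few mm along the lip towards the stand's -y, roughly 4–5 mm as I estimate it.

**Last checks:**
- **Wedges:** in the final top and side pictures the two form one rectangle, square to the stand behind the lip, with flush ends.
- **Panel:** its top edge runs from y +55 to -55.5 on the stand, so it is centred to about 0.3 mm, and it is square to within about 1°. The tool's last tilt before release was about 21°. I felt the rail contact before letting go. By the commanded pose the foot is about 3 mm behind the wedges.
- **Everything else:** the other objects look unmoved in the last side picture; I did not measure them. The arm was clear, with wrist force near 0.
- **Disagreement:** the two cameras and the robot's own position differed by up to about 3 mm.

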